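# Rebuild the two-tier cake stand

## Robot

A 6-joint arm with a two-finger parallel gripper is mounted at the origin on the work surface. World frame = base frame: x ahead of the robot, y to its left, z up, the work surface at z = 0. Lengths are in m, angles in rad, forces in N, time in s.
With the tool pointing down it reaches from about 0.25 to 0.725 m from the base axis. Payload 4 kg.
Tool frame: the origin (TCP) lies between the finger pads; the fingertips stand 17 mm ahead of it and the grasp point (between the pads) lies 2 mm behind it; z points along the fingers, x is the direction in which the jaws open and shut, and the axes are right-handed (so a half turn about z gives the same grasp; the last joint's range is limited). The gripper opens to 85 mm and grips with 20 to 120 N. Pads are 22 mm wide; open, the fingers measure 114 mm over their backs; the gripper's body (76 mm by 85 mm) begins 54 mm behind the grasp point. The pads swing forward as they close: fully open they stand 13 mm farther back than shut.
Start: joints at [-1.258, 0.241, 0.005, 1.335, 0, 1.571], TCP at [0.154, -0.476, 0.214] pointing down, gripper open.
Joint ranges: [-2.72, 2.72], [-1.05, 1.87], [-1.09, 1.28], [-1.99, 2.15], [-1.42, 1.44], [-3.14, 3.14]. Speed limits (rad/s): [2.79, 2.79, 3.14, 3.14, 3.14, 3.14].

## Interface

Orientations are given as a unit quaternion [x, y, z, w].
In Python, from workcell import telemetry, cams, workorder gives the robot as it stands. The module is installed in compiled form; this text tells all that it offers.
- The arm moves only by the tool apply_moves, never from a script. Its argument "moves" is a list that holds one entry, the list of rows, each a list of 4 numbers: the shift along the tool's x, y, z in mm, then the turn about the tool's z in degrees. A call has exactly 10 rows; each row shifts and turns the pose as measured when the row begins, along the tool's axes as they then stand; what a row does not reach is not made up. A row lasts 1/10 s, in which the tool goes at most 50 mm and 8.59 degrees, less where a joint would pass 70% of its speed; a pose out of reach is approached as far as the arm can. A call with a gripper value outside its range is refused whole. "hand" is the gripper's target within -1 to 1 (fully open at 1, half-way at 0, shut at -1), set as the call begins (left out, the last holds). The fingers move at their own pace and stop on an object; the grip force is fixed at half the most. Time passes only in rows, so rows that do not move let the fingers close, or fill a call up. It gives the time, the measured TCP pose, the force and the opening at its end, in the units of the state.
- telemetry.get_obs(): the state, without advancing time (a new reading comes with each control period).
- cams.camera(name): name is "side" or "top" or "wrist"; returns a dict with "color" (384x512x3 uint8, red, green, blue), "fovy" (degrees; the focal length in pixels is half the picture's height over the tangent of half this angle, whatever the lens; pixels are square), "cx", "cy" (the principal point, pixels), "camera_from_world" (4x4, takes a point from world to camera coordinates). Camera axes: x right, y down, z forward; pixel columns grow to the right and rows downward; lengths in m; the calibration is good to about 2 mm. A picture is of the moment at which its call begins. There is no depth.
- workorder.job_done(): hands the job in, once; it reports no verdict.
The state is a dict: "clock": time; "joint_pos": joint angles; "joint_vel": joint speeds; "tau": joint torques, N m; "eef_pos": TCP position; "tool_rot": TCP orientation; "ft_force": force on the tool from outside, world axes, zero at the start; "ft_torque": the same for the moment, N m; "grip_width": finger opening in m.
Only numpy, scipy, OpenCV 4.12 (cv2) and the standard library are available. Lean on these libraries where they do the work, as an engineer would, in place of code of your own. Each camera call takes 0.05 s, during which the arm holds its last target. There are 200 camera calls.

## Task

Put the two-tier cake stand back together: lift the longer of the two spacer tubes out of the steel pan, set it down on the clear counter and take it again so that you can stand it upright, and slide it down the stand's rod; then slide the loose plate down on top of it, each part fully home on the one below. Guide both down in the gripper until you feel them stop, never letting them drop down the rod. Leave the shorter tube in the pan and the jam jar, tin and cup where they are.

Things in the scene. Friction and masses are not known exactly. Their poses are not given: they have to be found in the camera images.
- stand: Base of the cake stand, fixed. White round lower plate 200 mm across, rim 24 mm above the counter. From its middle rises an upright steel rod, 12 mm thick. Origin: on the rod's axis at counter height; z up along the rod. Assembled: long tube's centre 77 mm, upper plate's underside 132 mm and hub top 158 mm above the counter.
- boss_top (a point): Centre of the top face of the steel boss, 30 mm across, round the foot of the rod, 22 mm above the counter: the long tube's lower end stands on it.
- rod_top (a point): Rounded tip of the 12 mm rod, 170 mm above the counter.
- long_tube: The longer spacer tube: brushed aluminium, 110 mm long, octagonal outside (26 mm across flats), through bore 15 mm, about 0.13 kg; both ends alike, either may be up. Starts lying level in the pan; lying on a flat it does not roll away. Origin: its centre. x: along the tube.
- short_tube: The shorter spacer tube, of another stand: like the long one but 70 mm long, lying beside it in the pan (either side), axes 80 to 104 mm apart. Not to be used. Origin: its centre; x along the tube.
- pan: Steel food pan, fixed, 162 (x) by 265 (y) by 65 mm deep, walls and floor 3 mm, 10 mm rim flange. Origin: centre of underside; z up. Tubes lie along x, the long one's ends 13 to 33 mm from its walls: grip it from straight above, a slant has too little room. It comes out level; laid on the counter it can be retaken near one end, gripper slanted 45 degrees along it, to turn it upright.
- upper_plate: Loose white plate 160 mm across, right way up on the counter, about 0.32 kg. Middle 5 mm thick, 104 mm across; rim rises to 14 mm. Grip its steel hub: octagon 30 mm across flats (flats face its x, y and every 45 degrees), top 26 mm above the underside, through bore 15 mm. Origin: centre of the underside; z up.
- tea_tin: Bystander: plain steel tin, 60 mm across, 85 mm tall. Origin: centre of its underside.
- jam_jar: Bystander: amber jam jar, 64 mm across, 95 mm tall. Origin: centre of its underside.
- cup: Bystander: white cup, 76 mm across, 62 mm tall. Origin: centre of its underside.
There are look-alikes about, which are no part of the job. What is shaped like the long_tube but turquoise is not meant.

How it is judged:
By the outcome, as a careful person would: the job done as asked, in the order asked, and still so for the second after the job is handed in, with the robot touching nothing.
It also fails if it takes over 72 s, if anything falls off the work surface, if the arm or the gripper's body presses on something with over 40 N, if the wrist force passes 120 N, or if a joint passes its speed limit or range.

## Working session

There is one attempt and no reset: what is moved stays moved. The work goes in short steps, Python scripts to look and compute and a tool call to move; the robot and the scene stay as the last step left them, time stands still between calls to the robot, and variables do not carry over. Pictures are saved under pics/ and viewed, about 8 in all and at most 12, crops included, and the job is handed in when it is done.

Besides the shell and the picture viewer there is one more tool, called after "Call:" in YAML: its name, and indented under it one key for each argument. apply_moves: Moves the arm, as the interface text tells. Its arguments: {"type":"object","properties":{"moves":{"type":"array"},"hand":{"type":"number"}},"required":["moves"]}

```bash
mkdir -p pics; cat > h.py <<'E'
import numpy as np, cv2
from workcell import telemetry, cams, workorder
from scipy.spatial.transform import Rotation as R
def shot(name,fn=None):
    c=cams.camera(name)
    if fn: cv2.imwrite('pics/'+fn,c['color'][:,:,::-1])
    return c
def K(c):
    f=c['color'].shape[0]/2/np.tan(np.radians(c['fovy'])/2); return f,c['cx'],c['cy']
def ray(c,u,v):
    f,cx,cy=K(c); T=np.linalg.inv(c['camera_from_world'])
    d=T[:3,:3]@np.array([(u-cx)/f,(v-cy)/f,1.]); return T[:3,3],d
def onz(c,u,v,z):
    o,d=ray(c,u,v); return o+d*(z-o[2])/d[2]
def proj(c,p):
    f,cx,cy=K(c); q=c['camera_from_world']@np.append(p,1); return np.array([f*q[0]/q[2]+cx,f*q[1]/q[2]+cy])
def two(c1,p1,c2,p2):
    o1,d1=ray(c1,*p1);o2,d2=ray(c2,*p2);d1/=np.linalg.norm(d1);d2/=np.linalg.norm(d2)
    t=np.linalg.lstsq(np.c_[d1,-d2],o2-o1,rcond=None)[0]
    a=o1+d1*t[0];b=o2+d2*t[1]; return (a+b)/2,np.linalg.norm(a-b)
E
python3 - <<'E'
from h import *
o=telemetry.get_obs()
for k in o: print(k,np.round(o[k],4))
ims=[]
for n in ['top','side','wrist']:
    c=shot(n,n+'0.png'); T=np.linalg.inv(c['camera_from_world']); print(n,K(c),T[:3,3],T[:3,2])
    import pickle; pickle.dump(c,open(n+'0.pkl','wb'))
E
```

```text
clock 0.0
joint_pos [-1.258   0.2414  0.0037  1.3352  0.      1.5708]
joint_vel [ 0.0007  0.0007 -0.0002 -0.0005  0.0019  0.0001]
tau [ 1.00000e-04 -3.72318e+01  2.52407e+01  1.70000e-02 -0.00000e+00
  0.00000e+00]
eef_pos [ 0.1536 -0.4751  0.2134]
tool_rot [ 8.086e-01 -5.883e-01 -9.000e-04 -6.000e-04]
ft_force [ 0.2744 -0.4966 -0.0838]
ft_torque [ 0.0142 -0.0023 -0.0158]
grip_width 0.0852
top (np.float64(386.29152149072115), 259.0454123702337, 179.34570400912574) [0.37110353 0.02424777 1.22673307] [ 0.11802655 -0.01686761 -0.99286717]
side (np.float64(476.61006649509693), 251.9176424592387, 188.7711676815) [ 0.48363459 -0.86691556  1.18815505] [ 0.02132992  0.63285282 -0.77397825]
wrist (np.float64(339.4466486657241), 259.96075001902034, 193.14222383576342) [ 0.21616433 -0.45506787  0.37192099] [-0.24459269 -0.07912752 -0.96639187]
```

View pics/top0.png

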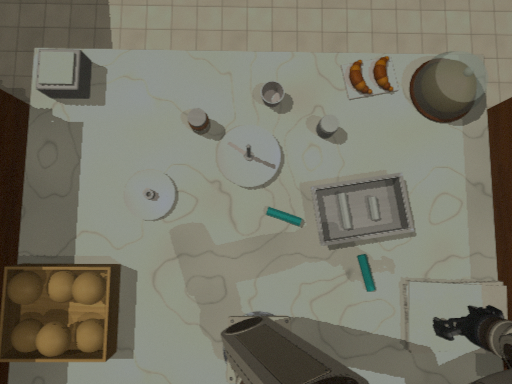

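View pics/side0.png

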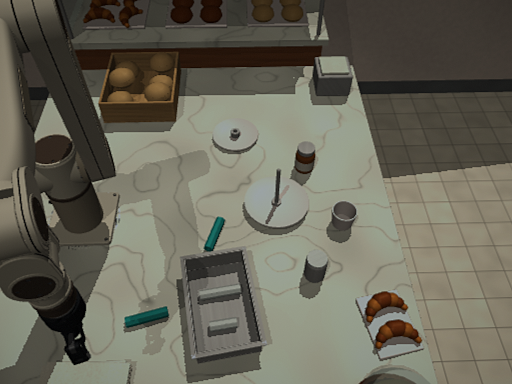

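Top view: the pan is at about (365,210), with the long tube at (344,210) and the short one at (375,208). The stand's rod is near (249,153) and the loose plate's hub near (151,195). Turquoise decoys are at (285,217) and (366,272). The jar is at (198,121), the cup at (272,93) and the tin at (327,128). The side view agrees.

```bash
python3 - <<'E'
from h import *
import pickle
t=pickle.load(open('top0.pkl','rb'));s=pickle.load(open('side0.pkl','rb'))
def blobs(c,roi,thr,amin=60,inv=False):
    x0,y0,x1,y1=roi; g=cv2.cvtColor(c['color'],cv2.COLOR_RGB2GRAY)[y0:y1,x0:x1]
    m=((g<thr) if inv else (g>thr)).astype(np.uint8)
    n,l,st,ce=cv2.connectedComponentsWithStats(m)
    for i in range(1,n):
        if st[i,4]>=amin:
            ct=cv2.findContours((l==i).astype(np.uint8),0,1)[0][0]; r=cv2.minAreaRect(ct)
            yield st[i,4],np.add(r[0],(x0,y0)),r[1],r[2],np.add(cv2.boxPoints(r),(x0,y0))
for c,roi,zz,nm in [(t,(328,186,398,236),.029,'top'),(s,(192,262,246,345),.022,'side')]:
    g=cv2.cvtColor(c['color'],cv2.COLOR_RGB2GRAY)[roi[1]:roi[3],roi[0]:roi[2]]; print(nm,np.percentile(g,[5,25,50,75,90,97]))
    for thr in (140,160):
        for a,ce,wh,an,bx in blobs(c,roi,thr):
            P=np.array([onz(c,*p,zz) for p in bx]); e=[np.linalg.norm(P[i]-P[(i+1)%4]).round(4) for i in (0,1)]
            i=int(np.argmax(e)); d=P[i]-P[(i+1)%4]
            print(thr,a,ce.round(1),'ctr',P.mean(0).round(4),'size',e,'yaw',np.degrees(np.arctan2(d[1],d[0])).round(1))
# crops
a=cv2.resize(t['color'][180:250,305:420],None,fx=5,fy=5,interpolation=2)
b=cv2.resize(t['color'][120:192,212:290],None,fx=5,fy=5,interpolation=2)
d=cv2.resize(t['color'][165:225,120:182],None,fx=5,fy=5,interpolation=2)
W=np.zeros((600,800,3),np.uint8)
e=cv2.resize(s['color'][160:230,240:315],None,fx=3.5,fy=3.5,interpolation=2)
k=lambda im,x,y: W.__setitem__((slice(y,min(600,y+im.shape[0])),slice(x,min(800,x+im.shape[1]))),im[:600-y,:800-x])
a=cv2.resize(a,(402,245));
k(a,0,0);k(b,408,0);k(d,0,250);k(e,408,362)
cv2.imwrite('pics/crop.png',W[:,:,::-1])
E
```

```text
top [ 82. 105. 118. 125. 128. 139.]
side [ 43.  61. 105. 120. 124. 145.]
140 114 [219.5 289.2] ctr [ 0.4179 -0.2606  0.022 ] size [np.float64(0.1065), np.float64(0.0086)] yaw -170.7
140 79 [222.6 322. ] ctr [ 0.4269 -0.3538  0.022 ] size [np.float64(0.0654), np.float64(0.0083)] yaw -170.8
```

View pics/crop.png

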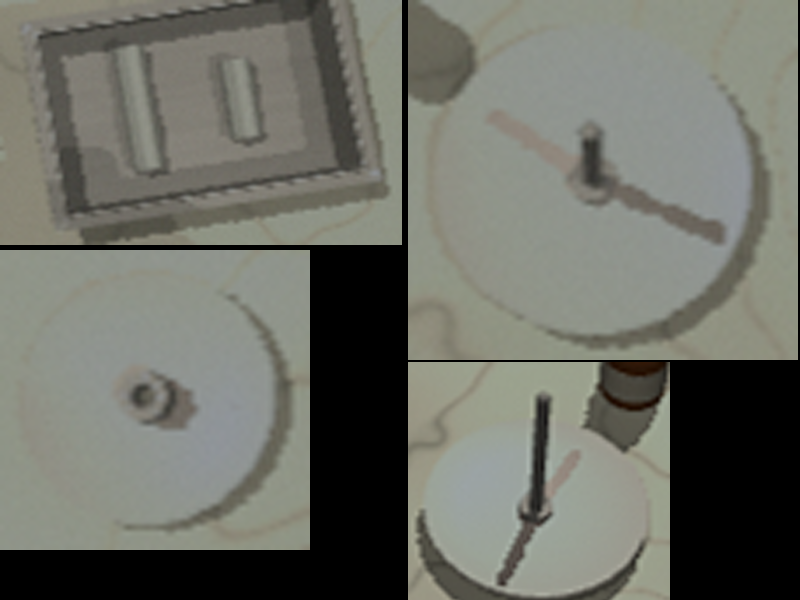

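```bash
python3 - <<'E'
from h import *
import pickle
t=pickle.load(open('top0.pkl','rb'));s=pickle.load(open('side0.pkl','rb'))
p=lambda *a:print(*[np.round(x,4) for x in a])
a,b=onz(t,342.1,193.7,.027),onz(t,347.9,228.6,.027); p('tube top',a,b,(a+b)/2,np.linalg.norm(a-b),np.degrees(np.arctan2(*(a-b)[1::-1])))
p('rod tip top/side/two',onz(t,248,145,.17),onz(s,278.6,169.4,.17),*two(t,(248,145),s,(278.6,169.4)))
p('boss',onz(t,249,155.6,.022),onz(s,276.3,202.9,.022))
p('hub',onz(t,149.4,194.4,.026))
# plate ellipses
for nm,c,roi,z in [('stand',t,(212,120,290,192),.024),('plate',t,(120,165,182,225),.014)]:
    x0,y0,x1,y1=roi; im=c['color'][y0:y1,x0:x1].astype(int)
    hsv=cv2.cvtColor(c['color'][y0:y1,x0:x1],cv2.COLOR_RGB2HSV)
    d=im[...,2]-im[...,1]
    print(nm,'B-G plate/counter',d[30,10:70:8], d[2])
# side hub : dark hole
g=cv2.cvtColor(s['color'],cv2.COLOR_RGB2GRAY)[120:148,220:252]; i=np.argwhere(g<g.min()+25); p('hub side',i.mean(0)[::-1]+(220,120),i.max(0),i.min(0))
u,v=i.mean(0)[::-1]+(220,120); p(onz(s,u,v,.024))
o=telemetry.get_obs();M=R.from_quat(o['tool_rot']).as_matrix();print(M.round(3))
E
```

```text
Traceback (most recent call last):
numpy._core._exceptions._UFuncNoLoopError: ufunc 'multiply' did not contain a loop with signature matching types (dtype('<U8'), dtype('float64')) -> None
```

```bash
python3 - <<'E'
from h import *
import pickle
np.set_printoptions(precision=4,suppress=True)
t=pickle.load(open('top0.pkl','rb'));s=pickle.load(open('side0.pkl','rb'))
p=print
a,b=onz(t,342.1,193.7,.027),onz(t,347.9,228.6,.027); p('tube top',a,b,(a+b)/2,np.linalg.norm(a-b),np.degrees(np.arctan2(*(a-b)[1::-1])))
p('rod tip top/side/two',onz(t,248,145,.17),onz(s,278.6,169.4,.17),*two(t,(248,145),s,(278.6,169.4)))
p('boss',onz(t,249,155.6,.022),onz(s,276.3,202.9,.022))
p('hub',onz(t,149.4,194.4,.026))
g=cv2.cvtColor(s['color'],cv2.COLOR_RGB2GRAY)[120:148,220:252]; i=np.argwhere(g<g.min()+25); p('hub side',i.mean(0)[::-1]+(220,120),i.max(0),i.min(0))
u,v=i.mean(0)[::-1]+(220,120); p(onz(s,u,v,.024))
p('jar,cup,tin',onz(t,198,121,.08),onz(t,272,93,.06),onz(t,327,128,.08),'turq',onz(t,285,217,.013),onz(t,366,272,.013))
p('pan corners',[onz(t,305+u/3.5,180+v/3.5,.065)[:2] for u,v in [(22,30),(330,-3),(382,175),(65,225)]])
o=telemetry.get_obs();M=R.from_quat(o['tool_rot']).as_matrix();print(M)
E
```

```text
tube top [ 0.471  -0.2562  0.027 ] [ 0.3629 -0.2722  0.027 ] [ 0.417  -0.2642  0.027 ] 0.10931215233965784 8.458418750947189
rod tip top/side/two [0.5927 0.0378 0.17  ] [0.59   0.0349 0.17  ] [0.5918 0.0376 0.1674] 0.002909927593895847
boss [0.5896 0.0361 0.022 ] [0.5893 0.0281 0.022 ]
hub [0.4636 0.3435 0.026 ]
hub side [234.9615 134.7308] [17 18] [10 12]
[0.4642 0.3294 0.024 ]
jar,cup,tin [0.684  0.1914 0.08  ] [ 0.7821 -0.034   0.06  ] [ 0.667  -0.2012  0.08  ] turq [ 0.3974 -0.0786  0.013 ] [ 0.2301 -0.3293  0.013 ]
pan corners [array([ 0.4826, -0.1539]), array([ 0.514 , -0.4231]), array([ 0.3605, -0.4626]), array([ 0.3163, -0.1892])]
[[ 0.3077 -0.9515 -0.0005]
 [-0.9515 -0.3077  0.0016]
 [-0.0017 -0.     -1.    ]]
```

The measurements hold up: the long tube measures 109 mm and its centre is at about (0.417, -0.263). I'm moving over it first, then checking with the wrist camera.

Call:
apply_moves:
  moves:
    - [[-12,-31.5,0,0.9],[-12,-31.5,0,0.9],[-12,-31.5,0,0.9],[-12,-31.5,0,0.9],[-12,-31.5,0,0.9],[-12,-31.5,0,0.9],[-12,-31.5,0,0.9],[-12,-31.5,0,0.9],[-12,-31.5,0,0.9],[-12,-31.5,0,0.9]]
  hand: 1

```text
clock: 1.15
eef_pos: [0.4367, -0.279, 0.21]
tool_rot: [0.754, -0.656, -0.004, -0.0]
ft_force: [0.4, -1.2, -0.5]
grip_width: 0.0851
```

```bash
cat >> h.py <<'E'
np.set_printoptions(precision=4,suppress=True)
def st():
    o=telemetry.get_obs();M=R.from_quat(o['tool_rot']).as_matrix();p=np.array(o['eef_pos'])
    print('t',round(float(o['clock']),2),'p',p,'q',np.array(o['joint_pos']).round(3),'w',round(float(o['grip_width']),4),'F',np.round(o['ft_force'],1),'T',np.round(o['ft_torque'],2))
    print('toolx',M[:,0],'tooly',M[:,1],'toolz',M[:,2],'yawx',np.degrees(np.arctan2(M[1,0],M[0,0])).round(2),'tilt',np.degrees(np.arccos(-M[2,2])).round(2))
    return o,M,p
def go(target):   # mm in tool axes to the target TCP
    o,M,p=st(); d=(np.array(target)-p)*1000@M; print('tool mm',d.round(1)); return d
E
python3 - <<'E'
from h import *
go((.417,-.263,.15)); c=shot('wrist','w1.png')
for q in [(.471,-.2562,.027),(.3629,-.2722,.027)]: print(proj(c,q))
E
```

```text
t 1.15 p [ 0.4367 -0.279   0.21  ] q [-0.57   0.285  0.053  1.346  0.002  2.433] w 0.0851 F [ 0.4 -1.2 -0.5] T [-0.03 -0.02  0.01]
toolx [ 0.1384 -0.9904 -0.0061] tooly [-0.9904 -0.1384  0.0046] toolz [-0.0054  0.0055 -1.    ] yawx -82.04 tilt 0.44
tool mm [-18.2  17.   60.2]
[242.7844 131.7329]
[244.9102 234.4789]
```

View pics/w1.png

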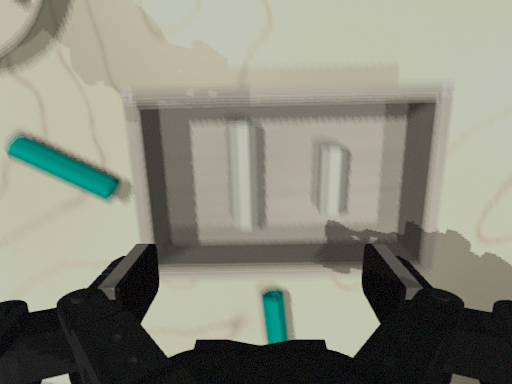

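Wrist view: the long tube spans about (242,120) to (246,229) and the short one (331,145) to (331,213). The blur shows the arm was still settling, so I'll remeasure numerically.

```bash
cat >> h.py <<'E'
def rects(c,roi,thr,z,amin=300):
    x0,y0,x1,y1=roi; g=cv2.cvtColor(c['color'],cv2.COLOR_RGB2GRAY)[y0:y1,x0:x1]
    m=(g>thr).astype(np.uint8); n,l,s_,ce=cv2.connectedComponentsWithStats(m)
    for i in range(1,n):
        if s_[i,4]<amin: continue
        r=cv2.minAreaRect(cv2.findContours((l==i).astype(np.uint8),0,1)[0][0]); b=cv2.boxPoints(r)+(x0,y0)
        P=np.array([onz(c,*q,z) for q in b]); e=[np.linalg.norm(P[k]-P[(k+1)%4]) for k in (0,1)]; k=int(np.argmax(e)); d=P[k]-P[(k+1)%4]
        print('thr',thr,'px',np.add(r[0],(x0,y0)),'ctr',P.mean(0),'size',np.array(e),'yaw',np.degrees(np.arctan2(d[1],d[0])).round(1))
E
python3 - <<'E'
from h import *
st(); c=shot('wrist'); c=shot('wrist','w2.png')
for thr in (150,165,180): rects(c,(170,105,390,238),thr,.027)
st()
E
```

```text
t 1.2 p [ 0.4411 -0.2766  0.2097] q [-0.563  0.288  0.056  1.345  0.005  2.435] w 0.0856 F [3.5 0.5 0.7] T [ 0.07 -0.24  0.04]
toolx [ 0.1424 -0.9898 -0.0077] tooly [-0.9898 -0.1424  0.0006] toolz [-0.0017  0.0075 -1.    ] yawx -81.81 tilt 0.44
thr 150 px [279.5 107.5] ctr [ 0.5014 -0.2869  0.027 ] size [0.2127 0.0047] yaw 98.3
thr 150 px [322.2707 178.3671] ctr [ 0.4359 -0.3421  0.027 ] size [0.129  0.1103] yaw 99.2
thr 150 px [223.2146 182.0821] ctr [ 0.417  -0.2418  0.027 ] size [0.0574 0.1136] yaw 9.3
thr 165 px [324.8657 178.2092] ctr [ 0.4365 -0.3447  0.027 ] size [0.1222 0.1086] yaw 99.3
thr 165 px [210.5 144.5] ctr [ 0.4558 -0.2244  0.027 ] size [0.0327 0.029 ] yaw 98.3
thr 165 px [242.5 182.5] ctr [ 0.4196 -0.2616  0.027 ] size [0.1093 0.0188] yaw -172.9
thr 180 px [246.01   182.8997] ctr [ 0.4198 -0.2653  0.027 ] size [0.01   0.1083] yaw 9.3
thr 180 px [335.9303 188.7346] ctr [ 0.4285 -0.358   0.027 ] size [0.0685 0.0101] yaw -172.2
t 1.3 p [ 0.437  -0.2789  0.2096] q [-0.569  0.286  0.053  1.346  0.002  2.429] w 0.0854 F [-1.5 -0.  -0.8] T [-0.03  0.   -0.  ]
toolx [ 0.1426 -0.9898 -0.0065] tooly [-0.9898 -0.1427  0.0049] toolz [-0.0058  0.0057 -1.    ] yawx -81.8 tilt 0.47
```

Call:
apply_moves:
  moves:
    - [[-3.6,3,10,-0.1],[-3.6,3,14,-0.1],[-3.6,3,14,-0.1],[-3.6,3,14,-0.1],[-3.6,3,14,-0.1],[0,0,14,0],[0,0,14,0],[0,0,14,0],[0,0,12,0],[0,0,10,0]]

```text
clock: 2.3
eef_pos: [0.4076, -0.2677, 0.0755]
tool_rot: [0.755, -0.655, -0.005, 0.002]
ft_force: [0.5, 0.8, 0.1]
grip_width: 0.0855
```

```bash
python3 - <<'E'
from h import *
go((.4185,-.2625,.022))
E
```

```text
t 2.3 p [ 0.4076 -0.2677  0.0755] q [-0.579  0.334 -0.251  0.997 -0.003  2.421] w 0.0855 F [0.5 0.8 0.1] T [ 0.   -0.02  0.03]
toolx [ 0.1409 -0.99   -0.0052] tooly [-0.99   -0.141   0.0101] toolz [-0.0108  0.0037 -0.9999] yawx -81.9 tilt 0.65
tool mm [ -3.4 -12.   53.4]
```

Call:
apply_moves:
  moves:
    - [[-1.2,-4,4,0],[-1.2,-4,7,-0.3],[-1,-4,7,-0.3],[0,0,7,0],[0,0,7,0],[0,0,7,0],[0,0,6,0],[0,0,4,0],[0,0,2,0],[0,0,0,0]]

```text
clock: 3.3
eef_pos: [0.4179, -0.2627, 0.0196]
tool_rot: [0.758, -0.652, -0.006, 0.002]
ft_force: [0.2, -0.6, -0.5]
grip_width: 0.0851
```

```bash
python3 - <<'E'
from h import *
go((.4185,-.2625,.022))
E
```

```text
t 3.3 p [ 0.4179 -0.2627  0.0196] q [-0.559  0.414 -0.302  0.867 -0.003  2.431] w 0.0851 F [ 0.2 -0.6 -0.5] T [-0.02  0.01  0.02]
toolx [ 0.1506 -0.9886 -0.0059] tooly [-0.9885 -0.1507  0.0115] toolz [-0.0123  0.0041 -0.9999] yawx -81.34 tilt 0.74
tool mm [-0.1 -0.6 -2.4]
```

Call:
apply_moves:
  moves:
    - [[0,0,-4,0],[0,0,0,0],[0,0,0,0],[0,0,0,0],[0,0,0,0],[0,0,0,0],[0,0,0,0],[0,0,0,0],[0,0,0,0],[0,0,0,0]]
  hand: -1

```text
clock: 4.3
eef_pos: [0.4188, -0.2633, 0.0252]
tool_rot: [0.758, -0.652, -0.005, 0.002]
ft_force: [0.5, 0.1, 0.0]
grip_width: -0.0
```

The gripper closed on nothing, so I'm looking.

```bash
python3 - <<'E'
from h import *
st(); c=shot('wrist'); cv2.imwrite('pics/w3.png',c['color'][:,:,::-1])
t=shot('top');s=shot('side')
W=np.vstack([cv2.resize(t['color'][170:260,295:425],(400,277)),cv2.resize(s['color'][240:360,170:275],(400,457))[:323]])
W=np.hstack([W[:600],cv2.resize(c['color'],(400,300))[:300].repeat(1,0) if 0 else np.vstack([cv2.resize(c['color'],(400,300)),np.zeros((300,400,3),np.uint8)])]) if W.shape[0]>=600 else W
cv2.imwrite('pics/c3.png',W[:,:,::-1]); print(W.shape)
E
```

```text
t 4.3 p [ 0.4188 -0.2633  0.0252] q [-0.559  0.406 -0.296  0.879 -0.003  2.431] w -0.0 F [0.5 0.1 0. ] T [ 0.01  0.03 -0.05]
toolx [ 0.1505 -0.9886 -0.0043] tooly [-0.9886 -0.1505  0.0095] toolz [-0.0101  0.0028 -0.9999] yawx -81.35 tilt 0.6
(600, 800, 3)
```

View pics/c3.png

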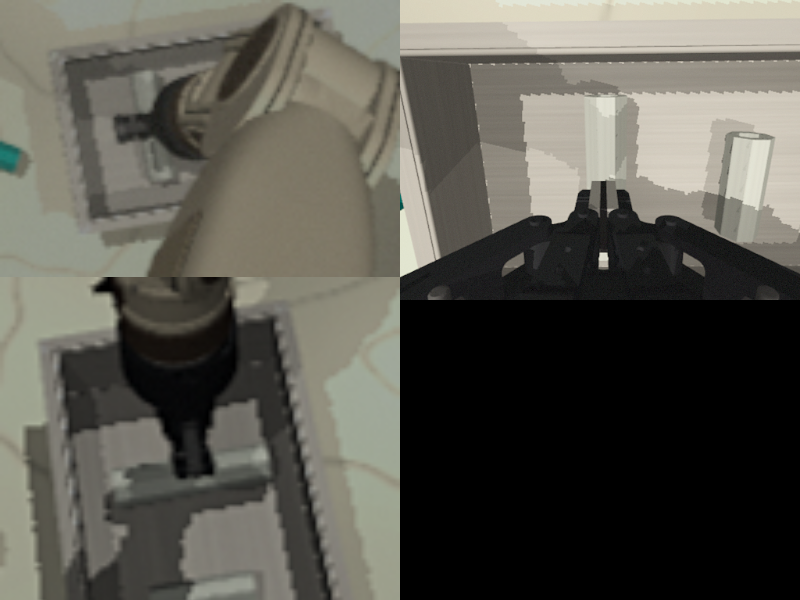

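```bash
python3 - <<'E'
from h import *
o,M,p=st(); s=shot('side','s4.png'); w=shot('wrist','w4.png'); t=shot('top')
for a in (-.02,0,.017): print(a,'side',proj(s,p+a*M[:,2]),'wrist',proj(w,p+a*M[:,2]))
for q in [(.473,-.254,.029),(.364,-.2713,.029)]: print('tube end',proj(s,q),proj(w,q),proj(t,q))
cv2.imwrite('pics/c4.png',np.hstack([cv2.resize(s['color'][270:315,190:250],(450,338),interpolation=2),cv2.resize(w['color'][100:384,170:370],(350,497))[:338]])[:,:,::-1])
E
```

```text
t 4.45 p [ 0.4188 -0.2634  0.0252] q [-0.559  0.406 -0.296  0.879 -0.003  2.431] w -0.0001 F [-0.3  0.3  0.8] T [ 0.   -0.03 -0.03]
toolx [ 0.1504 -0.9886 -0.0042] tooly [-0.9886 -0.1505  0.0095] toolz [-0.01    0.0027 -0.9999] yawx -81.35 tilt 0.6
-0.02 side [219.5425 286.0448] wrist [260.0168 255.9029]
0 side [219.8402 289.5655] wrist [259.9428 238.5096]
0.017 side [220.0876 292.4918] wrist [259.892  226.5614]
tube end [239.9237 285.2287] [257.5001 127.6931] [341.5456 193.016 ]
tube end [199.1596 292.1516] [259.1372 337.7127] [347.7477 228.2503]
```

View pics/c4.png

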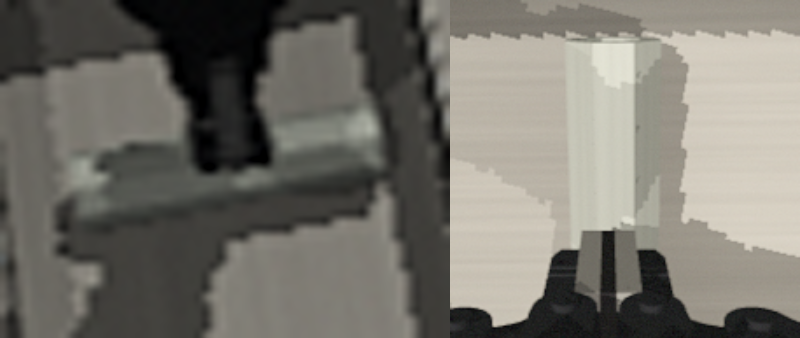

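```bash
python3 - <<'E'
from h import *
o,M,p=st(); w=shot('wrist')
for x in (0,.0426):
  for y in (-.011,.011):
    for z in (-.02,-.01,0,.004,.017): print(x,y,z,proj(w,p+M@np.array([x,y,z])).round(0),end=' ')
    print()
g=cv2.cvtColor(w['color'],cv2.COLOR_RGB2GRAY); print(g[215:275:3,255].tolist(), g[240,235:290:2].tolist())
a=cv2.imread('pics/w2.png')[220:384,60:460]; b=w['color'][100:384,130:390,::-1]
W=np.zeros((560,800,3),np.uint8); W[:164,:400]=a; W[:568,400:]=cv2.resize(b,(400,437))[:560].copy() if 0 else 0
W[:437,400:]=cv2.resize(b,(400,437)); cv2.imwrite('pics/c5.png',W[:440])
E
```

```text
t 4.6 p [ 0.4188 -0.2634  0.0253] q [-0.559  0.406 -0.296  0.879 -0.003  2.431] w -0.0001 F [ 0.5 -0.4  0.7] T [ 0.01 -0.    0.01]
toolx [ 0.1504 -0.9886 -0.0042] tooly [-0.9886 -0.1505  0.0095] toolz [-0.01    0.0027 -0.9999] yawx -81.35 tilt 0.6
0 -0.011 -0.02 [260. 233.] 0 -0.011 -0.01 [260. 225.] 0 -0.011 0 [260. 218.] 0 -0.011 0.004 [260. 215.] 0 -0.011 0.017 [260. 207.] 
0 0.011 -0.02 [260. 278.] 0 0.011 -0.01 [260. 268.] 0 0.011 0 [260. 259.] 0 0.011 0.004 [260. 255.] 0 0.011 0.017 [260. 245.] 
0.0426 -0.011 -0.02 [358. 233.] 0.0426 -0.011 -0.01 [352. 225.] 0.0426 -0.011 0 [346. 218.] 0.0426 -0.011 0.004 [344. 215.] 0.0426 -0.011 0.017 [339. 207.] 
0.0426 0.011 -0.02 [354. 278.] 0.0426 0.011 -0.01 [349. 268.] 0.0426 0.011 0 [344. 259.] 0.0426 0.011 0.004 [342. 255.] 0.0426 0.011 0.017 [336. 245.] 
[201, 202, 203, 203, 202, 206, 107, 111, 111, 113, 116, 103, 101, 99, 91, 92, 91, 95, 89, 93] [181, 180, 197, 206, 191, 105, 109, 109, 108, 106, 114, 22, 28, 25, 21, 114, 108, 110, 108, 110, 109, 147, 147, 149, 148, 147, 144, 148]
```

View pics/c5.png

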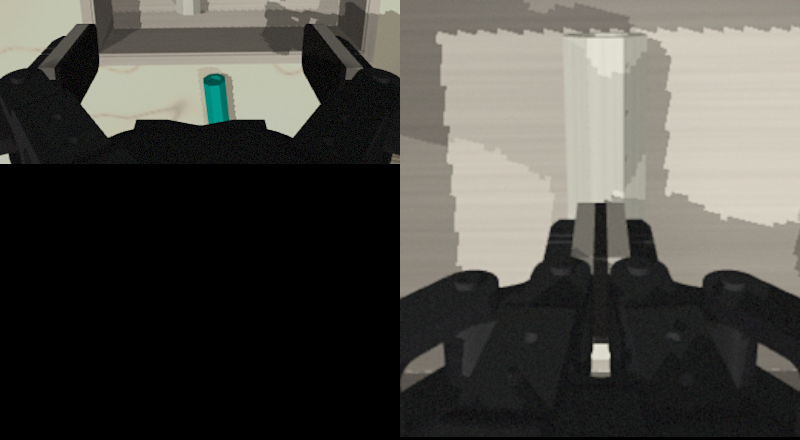

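The wrist pictures suggest the shut fingertips sit above the tube, higher than the nominal offset gives. A gentle touch-down on the tube will measure where they really are.

Call:
apply_moves:
  moves:
    - [[0,0,1.5,0],[0,0,1.5,0],[0,0,1.5,0],[0,0,1.5,0],[0,0,1,0],[0,0,1,0],[0,0,1,0],[0,0,1,0],[0,0,0,0],[0,0,0,0]]

```text
clock: 5.65
eef_pos: [0.4186, -0.2633, 0.0142]
tool_rot: [0.758, -0.652, -0.005, 0.002]
ft_force: [-1.0, -0.2, 0.8]
grip_width: 0.0002
```

```bash
python3 - <<'E'
from h import *
st(); w=shot('wrist'); t=shot('top','t6.png')
b=w['color'][60:384,100:420,::-1]
W=np.hstack([cv2.resize(b,(400,405)),cv2.resize(t['color'][170:260,295:425,::-1],(400,405))]); cv2.imwrite('pics/c6.png',W)
E
```

```text
t 5.65 p [ 0.4186 -0.2633  0.0142] q [-0.559  0.421 -0.308  0.852 -0.003  2.431] w 0.0002 F [-1.  -0.2  0.8] T [-0.07 -0.   -0.01]
toolx [ 0.1504 -0.9886 -0.0045] tooly [-0.9886 -0.1504  0.0098] toolz [-0.0103  0.003  -0.9999] yawx -81.35 tilt 0.62
```

Call:
apply_moves:
  moves:
    - [[0,0,1,0],[0,0,1,0],[0,0,1,0],[0,0,1,0],[0,0,1,0],[0,0,1,0],[0,0,1,0],[0,0,1,0],[0,0,1,0],[0,0,1,0]]

```text
clock: 6.75
eef_pos: [0.4189, -0.2636, 0.0121]
tool_rot: [0.758, -0.652, -0.003, 0.002]
ft_force: [-1.9, 1.1, 7.8]
grip_width: -0.0002
```

```bash
python3 - <<'E'
from h import *
st(); w=shot('wrist'); t=shot('top','t6.png')
b=w['color'][60:384,100:420,::-1]
W=np.hstack([cv2.resize(b,(400,405)),cv2.resize(t['color'][170:260,295:425,::-1],(400,405))]); cv2.imwrite('pics/c6.png',W)
E
```

```text
t 6.75 p [ 0.4189 -0.2636  0.0121] q [-0.56   0.422 -0.314  0.841 -0.003  2.431] w -0.0002 F [-1.9  1.1  7.8] T [ 0.29  0.52 -0.01]
toolx [ 0.1503 -0.9886 -0.0014] tooly [-0.9886 -0.1503  0.0064] toolz [-0.0065  0.0004 -1.    ] yawx -81.35 tilt 0.37
```

The shut tips touch the tube's top (z = 0.029) at a reported TCP z of 0.012. So the real fingertips are 17 mm behind the reported TCP, not 17 mm ahead of it. The grasp point is then about 36 mm behind the TCP along the tool axis. I'm opening, then descending using this corrected offset.

Call:
apply_moves:
  moves:
    - [[0,0,-6,0],[0,0,-2,0],[0,0,0,0],[0,0,0,0],[0,0,0,0],[0,0,0,0],[0,0,0,0],[0,0,0,0],[0,0,3,0],[0,0,3,0]]
  hand: 1

```text
clock: 7.85
eef_pos: [0.4191, -0.2637, 0.0141]
tool_rot: [0.758, -0.652, -0.002, 0.002]
ft_force: [0.4, -1.0, -0.5]
grip_width: 0.0854
```

```bash
python3 - <<'E'
from h import *
go((.4185,-.2635,-.0095)); w=shot('wrist'); w=shot('wrist','w7.png')
for thr in (165,180): rects(w,(200,60,330,225),thr,.027)
E
```

```text
t 7.85 p [ 0.4191 -0.2637  0.0141] q [-0.56   0.419 -0.312  0.845 -0.003  2.431] w 0.0854 F [ 0.4 -1.  -0.5] T [ 0.03 -0.05 -0.03]
toolx [ 0.1503 -0.9886 -0.0011] tooly [-0.9886 -0.1503  0.0061] toolz [-0.0062  0.0002 -1.    ] yawx -81.35 tilt 0.35
tool mm [-0.3  0.4 23.6]
thr 165 px [264.5  61.5] ctr [ 0.4998 -0.253   0.027 ] size [0.0514 0.0011] yaw 98.7
thr 165 px [305.  146.5] ctr [ 0.4687 -0.2753  0.027 ] size [0.02   0.0234] yaw 11.7
thr 165 px [238.5 172.5] ctr [ 0.4526 -0.249   0.027 ] size [0.0321 0.0457] yaw 9.4
thr 165 px [316.5 207.5] ctr [ 0.4428 -0.2854  0.027 ] size [0.011  0.0155] yaw 11.7
thr 180 px [254. 175.] ctr [ 0.4526 -0.2558  0.027 ] size [0.0176 0.0436] yaw 9.3
thr 180 px [213.  206.5] ctr [ 0.4363 -0.2397  0.027 ] size [0.0114 0.0164] yaw 7.2
```

Call:
apply_moves:
  moves:
    - [[0,0,3,-0.3],[0,0,4,-0.3],[0,0,4,0],[0,0,4,0],[0,0,3,0],[0,0,2,0],[0,0,1.5,0],[0,0,0,0],[0,0,0,0],[0,0,0,0]]

```text
clock: 8.95
eef_pos: [0.4184, -0.2633, -0.0101]
tool_rot: [0.762, -0.647, -0.003, 0.002]
ft_force: [-0.1, 0.1, -0.1]
grip_width: 0.0856
```

Call:
apply_moves:
  moves:
    - [[0,0,0,0],[0,0,0,0],[0,0,0,0],[0,0,0,0],[0,0,0,0],[0,0,0,0],[0,0,0,0],[0,0,0,0],[0,0,0,0],[0,0,0,0]]
  hand: -1

```text
clock: 9.95
eef_pos: [0.4191, -0.2639, -0.0093]
tool_rot: [0.762, -0.647, -0.002, 0.002]
ft_force: [-0.2, 0.3, 1.2]
grip_width: 0.0244
```

Gripped: the opening reads 24 mm. I'm lifting it straight up.

Call:
apply_moves:
  moves:
    - [[0,0,-5,0],[0,0,-10,0],[0,0,-10,0],[0,0,-12,0],[0,0,-12,0],[0,0,-12,0],[0,0,-12,0],[0,0,-12,0],[0,0,-10,0],[0,0,-5,0]]

```text
clock: 10.95
eef_pos: [0.419, -0.2633, 0.0999]
tool_rot: [0.762, -0.647, -0.002, 0.002]
ft_force: [-0.1, -0.6, -1.6]
grip_width: 0.0248
```

```bash
python3 - <<'E'
from h import *
go((.49,.20,.09)); go((.49,-.03,.09))
E
```

```text
t 10.95 p [ 0.419  -0.2633  0.0999] q [-0.559  0.316 -0.204  1.055 -0.003  2.42 ] w 0.0248 F [-0.1 -0.6 -1.6] T [0.01 0.04 0.01]
toolx [ 0.1617 -0.9868 -0.0009] tooly [-0.9868 -0.1617  0.0059] toolz [-0.006 -0.    -1.   ] yawx -80.69 tilt 0.34
tool mm [-445.7 -145.     9.5]
t 10.95 p [ 0.419  -0.2633  0.0999] q [-0.559  0.316 -0.204  1.055 -0.003  2.42 ] w 0.0248 F [-0.1 -0.6 -1.6] T [0.01 0.04 0.01]
toolx [ 0.1617 -0.9868 -0.0009] tooly [-0.9868 -0.1617  0.0059] toolz [-0.006 -0.    -1.   ] yawx -80.69 tilt 0.34
tool mm [-218.8 -107.9    9.5]
```

Call:
apply_moves:
  moves:
    - [[-20,-6,0,0],[-38,-12,0,0],[-40,-13,0,0],[-40,-13,0,0],[-40,-13,0,0],[-40,-13,0,0],[-40,-13,0,0],[-40,-13,0,0],[-30,-10,0,-3],[-15,-5,0,-3]]

```text
clock: 11.95
eef_pos: [0.4769, 0.1026, 0.1025]
tool_rot: [0.793, -0.609, 0.001, 0.001]
ft_force: [0.3, 0.5, -0.9]
grip_width: 0.0247
```

```bash
python3 - <<'E'
from h import *
go((.49,.20,.05))
E
```

```text
t 11.95 p [0.4769 0.1026 0.1025] q [ 0.214  0.297 -0.224  1.05  -0.003  3.094] w 0.0247 F [ 0.3  0.5 -0.9] T [0.02 0.03 0.01]
toolx [ 0.2591 -0.9659  0.0032] tooly [-0.9659 -0.2591  0.0001] toolz [ 0.0008 -0.0031 -1.    ] yawx -74.98 tilt 0.18
tool mm [-90.9 -37.9  52.2]
```

Call:
apply_moves:
  moves:
    - [[0,0,0,-7],[0,0,0,-7],[0,0,0,-7],[0,0,3,-6],[-8,-10,5,0],[-11,-13,8,0],[-11,-13,8,0],[-11,-13,8,0],[-10,-12,8,0],[-8,-8,5,0]]

```text
clock: 12.95
eef_pos: [0.4866, 0.2029, 0.0558]
tool_rot: [0.916, -0.401, 0.0, 0.001]
ft_force: [-0.2, 0.5, -0.5]
grip_width: 0.0244
```

```bash
python3 - <<'E'
from h import *
go((.49,.20,-.0123))
E
```

```text
t 12.95 p [0.4866 0.2029 0.0558] q [ 0.396  0.417 -0.183  0.972 -0.001  2.792] w 0.0244 F [-0.2  0.5 -0.5] T [-0.02  0.01 -0.  ]
toolx [ 0.6781 -0.7349  0.0008] tooly [-0.7349 -0.6781  0.0007] toolz [-0.     -0.0011 -1.    ] yawx -47.3 tilt 0.06
tool mm [ 4.4 -0.6 68.1]
```

Call:
apply_moves:
  moves:
    - [[0,0,8,0],[0,0,10,0],[0,0,10,0],[0,0,10,0],[0,0,9,0],[0,0,6,0],[0,0,4,0],[0,0,2,0],[0,0,1.5,0],[0,0,1,0]]

```text
clock: 13.95
eef_pos: [0.4856, 0.2019, -0.0119]
tool_rot: [0.915, -0.403, -0.0, 0.002]
ft_force: [0.3, -0.5, -1.0]
grip_width: 0.0243
```

Call:
apply_moves:
  moves:
    - [[0,0,0.8,0],[0,0,0,0],[0,0,0,0],[0,0,0,0],[0,0,-5,0],[0,0,-20,0],[0,0,-30,0],[0,0,-35,0],[0,0,-35,0],[0,0,-30,0]]
  hand: 1

```text
clock: 14.95
eef_pos: [0.4831, 0.2014, 0.146]
tool_rot: [0.915, -0.403, -0.003, 0.004]
ft_force: [0.6, -0.4, -0.3]
grip_width: 0.0855
```

```bash
python3 - <<'E'
from h import *
st(); c=shot('wrist'); c=shot('wrist','w8.png')
for thr in (165,180,195): rects(c,(120,90,400,300),thr,.025,200)
print(proj(c,(.4856,.2019,.025)), [proj(c,np.array([.4856,.2019,.025])+k*.055*np.array([.735,.678,0])) for k in (-1,1)])
t=shot('top','t8.png')
E
```

```text
t 14.95 p [0.4831 0.2014 0.146 ] q [ 0.396  0.334 -0.049  1.198 -0.002  2.796] w 0.0855 F [ 0.6 -0.4 -0.3] T [ 0.05 -0.01 -0.01]
toolx [ 0.6752 -0.7376 -0.002 ] tooly [-0.7375 -0.6752  0.0102] toolz [-0.0089 -0.0054 -0.9999] yawx -47.53 tilt 0.59
[259.3015 182.315 ] [array([259.541 , 241.6165]), array([259.0373, 116.9306])]
```

Tube laid down at (0.486, 0.202), yaw about 42.5°. The tool has to slant 45°, but the rows only shift it and roll it. I'll push past the reach limit at an azimuth of 42° to see whether the arm gives up orientation there.

Call:
apply_moves:
  moves:
    - [[-20,-15,-5,0],[-38,-28,0,0],[-38,-28,0,0],[-38,-28,0,0],[-35,-26,0,0],[-8,-30,0,0],[0,-45,0,0],[0,-50,0,0],[0,-50,0,0],[0,-50,0,0]]

```text
clock: 16.1
eef_pos: [0.5903, 0.5456, 0.1336]
tool_rot: [0.916, -0.401, -0.005, 0.008]
ft_force: [2.3, 1.9, 0.3]
grip_width: 0.0856
```

```bash
python3 - <<'E'
from h import *
o,M,p=st(); print('r',np.hypot(*p[:2]),'az',np.degrees(np.arctan2(p[1],p[0])),'head',np.degrees(np.arctan2(M[1,2],M[0,2])))
E
```

```text
t 16.1 p [0.5903 0.5456 0.1336] q [0.745 1.039 1.184 1.734 0.003 3.141] w 0.0856 F [2.3 1.9 0.3] T [ 0.13 -0.07 -0.02]
toolx [ 0.6781 -0.735  -0.0033] tooly [-0.7348 -0.678   0.0178] toolz [-0.0153 -0.0097 -0.9998] yawx -47.3 tilt 1.04
r 0.8037773251088973 az 42.74628461331291 head -147.6694757567352
```

Call:
apply_moves:
  moves:
    - [[0,-20,0,-7],[0,-20,0,-7],[0,-20,0,-6],[17,-46,0,0],[17,-46,0,0],[17,-46,0,0],[17,-46,0,0],[17,-46,0,0],[17,-46,0,0],[17,-46,0,0]]

```text
clock: 17.1
eef_pos: [0.6857, 0.6466, 0.0396]
tool_rot: [0.968, -0.227, 0.059, -0.092]
ft_force: [-0.0, 0.5, -0.8]
grip_width: 0.0856
```

```bash
cat >> h.py <<'E'
def tl():
    o,M,p=st(); print('r',np.hypot(*p[:2]),'az',np.degrees(np.arctan2(p[1],p[0])),'head',np.degrees(np.arctan2(M[1,2],M[0,2])))
    az=np.arctan2(p[1],p[0]); print('radial in tool',(M.T@[np.cos(az),np.sin(az),0]).round(3),'up in tool',M[2].round(3))
E
python3 -c "
from h import *
tl()"
```

```text
t 17.1 p [0.6857 0.6466 0.0396] q [0.755 1.205 1.271 1.418 0.003 2.788] w 0.0856 F [-0.   0.5 -0.8] T [-0.18  0.2   0.01]
toolx [ 0.8897 -0.4508  0.0723] tooly [-0.429  -0.8796 -0.2053] toolz [ 0.1562  0.1516 -0.976 ] yawx -26.87 tilt 12.57
r 0.9424564107213701 az 43.31915024079562 head 44.14712921170771
radial in tool [ 0.338 -0.916  0.218] up in tool [ 0.072 -0.205 -0.976]
```

The trick works: the tilt is now 12.6°, heading 44°. I'm continuing, pushing slightly upward too.

Call:
apply_moves:
  moves:
    - [[16,-45,-8,0],[16,-45,-8,0],[16,-45,-8,0],[16,-45,-6,0],[16,-45,-6,0],[16,-45,-6,0],[16,-45,-4,0],[16,-45,-4,0],[16,-45,-4,0],[16,-45,-4,0]]

```text
clock: 18.1
eef_pos: [0.7683, 0.7314, 0.1865]
tool_rot: [0.931, -0.219, 0.159, -0.245]
ft_force: [1.2, 0.2, 0.1]
grip_width: 0.0853
```

```bash
python3 -c "
from h import *
tl()"
```

```text
t 18.1 p [0.7683 0.7314 0.1865] q [0.76  1.105 1.274 1.148 0.001 2.793] w 0.0853 F [1.2 0.2 0.1] T [-0.41  0.39  0.05]
toolx [ 0.8534 -0.4855  0.1895] tooly [-0.3296 -0.7844 -0.5254] toolz [ 0.4038  0.386  -0.8295] yawx -29.64 tilt 33.96
r 1.0607859650345117 az 43.58857121561567 head 43.71138399837599
radial in tool [ 0.283 -0.78   0.559] up in tool [ 0.189 -0.525 -0.829]
```

Call:
apply_moves:
  moves:
    - [[16,-45,-4,0],[16,-45,-4,0],[16,-45,-4,0],[16,-45,-4,0],[0,0,0,0],[-10,28,-27,0],[-10,28,-27,0],[-10,28,-27,0],[-10,28,-27,0],[-10,28,-27,0]]

```text
clock: 19.1
eef_pos: [0.6607, 0.6295, 0.2658]
tool_rot: [0.909, -0.214, 0.196, -0.3]
ft_force: [1.1, 0.1, 0.3]
grip_width: 0.0855
```

```bash
python3 -c "
from h import *
tl()"
```

```text
t 19.1 p [0.6607 0.6295 0.2658] q [0.761 0.529 0.283 0.593 0.001 2.794] w 0.0855 F [1.1 0.1 0.3] T [-0.38  0.45  0.04]
toolx [ 0.8322 -0.5058  0.2271] tooly [-0.2711 -0.7285 -0.6291] toolz [ 0.4837  0.4619 -0.7434] yawx -31.29 tilt 41.98
r 0.9126298742546118 az 43.61454073941273 head 43.68427343628989
radial in tool [ 0.254 -0.699  0.669] up in tool [ 0.227 -0.629 -0.743]
```

Call:
apply_moves:
  moves:
    - [[10,-29,28,0],[10,-29,28,0],[10,-29,28,0],[10,-29,28,0],[16,-45,-4,0],[16,-45,-4,0],[0,0,0,0],[-9,27,-28,0],[-10,29,-30,0],[-10,29,-30,0]]

```text
clock: 20.1
eef_pos: [0.7038, 0.6716, 0.2314]
tool_rot: [0.924, -0.217, 0.172, -0.265]
ft_force: [0.6, 0.8, 0.5]
grip_width: 0.0853
```

```bash
python3 -c "
from h import *
tl()"
```

```text
t 20.1 p [0.7038 0.6716 0.2314] q [0.762 0.733 0.616 0.81  0.    2.795] w 0.0853 F [0.6 0.8 0.5] T [-0.34  0.38 -0.01]
toolx [ 0.8461 -0.4927  0.2035] tooly [-0.3101 -0.7655 -0.5638] toolz [ 0.4336  0.4139 -0.8004] yawx -30.21 tilt 36.83
r 0.9727992742021793 az 43.66012228302461 head 43.66860579656204
radial in tool [ 0.272 -0.753  0.599] up in tool [ 0.204 -0.564 -0.8  ]
```

Call:
apply_moves:
  moves:
    - [[16,-45,-4,0],[16,-45,-4,0],[16,-45,-4,0],[16,-45,-4,0],[16,-45,-4,0],[16,-45,-4,0],[16,-45,-4,0],[0,0,0,0],[0,0,0,0],[0,0,0,0]]

```text
clock: 21.1
eef_pos: [0.7519, 0.719, 0.2718]
tool_rot: [0.926, -0.218, 0.168, -0.258]
ft_force: [0.2, -0.2, -0.2]
grip_width: 0.0849
```

```bash
python3 -c "
from h import *
tl()"
```

```text
t 21.1 p [0.7519 0.719  0.2718] q [ 0.763  1.01   1.275  1.211 -0.001  2.796] w 0.0849 F [ 0.2 -0.2 -0.2] T [-0.42  0.4  -0.01]
toolx [ 0.8484 -0.4905  0.1989] tooly [-0.3172 -0.772  -0.5509] toolz [ 0.4237  0.4043 -0.8106] yawx -30.04 tilt 35.85
r 1.0403488450626106 az 43.71986334190623 head 43.65348122337454
radial in tool [ 0.274 -0.763  0.586] up in tool [ 0.199 -0.551 -0.811]
```

Call:
apply_moves:
  moves:
    - [[15,-42,15,0],[15,-42,15,0],[15,-42,15,0],[15,-42,15,0],[15,-42,15,0],[0,0,0,0],[0,0,0,0],[0,0,0,0],[0,0,0,0],[0,0,0,0]]

```text
clock: 22.1
eef_pos: [0.801, 0.7664, 0.2975]
tool_rot: [0.895, -0.211, 0.214, -0.329]
ft_force: [-0.2, 0.9, -0.1]
grip_width: 0.0851
```

```bash
python3 -c "
from h import *
tl()"
```

```text
t 22.1 p [0.801  0.7664 0.2975] q [ 0.764  1.04   1.275  1.001 -0.001  2.796] w 0.0851 F [-0.2  0.9 -0.1] T [-0.43  0.51 -0.05]
toolx [ 0.8194 -0.5183  0.2448] tooly [-0.237  -0.6952 -0.6786] toolz [ 0.5219  0.4981 -0.6925] yawx -32.31 tilt 46.17
r 1.1085445659742421 az 43.73410516048576 head 43.665770865932494
radial in tool [ 0.234 -0.652  0.721] up in tool [ 0.245 -0.679 -0.692]
```

Tilt is 46.2° with heading 43.7°. I'm retracting smoothly towards the tube and checking that the tilt holds.

Call:
apply_moves:
  moves:
    - [[-0.5,8,-4,0],[-1,14,-8,0],[-1.5,20,-11,0],[-2,28,-15,0],[-2.5,34,-18,0],[-2.5,38,-20,0],[-2.5,40,-21,0],[-2.5,40,-21,0],[-2.5,40,-21,0],[-2.5,40,-21,0]]

```text
clock: 23.1
eef_pos: [0.6271, 0.4847, 0.2035]
tool_rot: [0.891, -0.208, 0.22, -0.338]
ft_force: [-0.1, -0.3, -0.0]
grip_width: 0.0851
```

```bash
python3 -c "
from h import *
tl(); go((.43,.155,.08))"
```

```text
t 23.1 p [0.6271 0.4847 0.2035] q [ 0.613  0.328 -0.285  0.134  0.112  2.69 ] w 0.0851 F [-0.1 -0.3 -0. ] T [-0.42  0.5  -0.04]
toolx [ 0.8172 -0.5185  0.2518] tooly [-0.2216 -0.6858 -0.6932] toolz [ 0.5321  0.5107 -0.6753] yawx -32.4 tilt 47.52
r 0.7925716832442358 az 37.7050977668486 head 43.822524306850774
radial in tool [ 0.329 -0.595  0.733] up in tool [ 0.252 -0.693 -0.675]
t 23.1 p [0.6271 0.4847 0.2035] q [ 0.613  0.328 -0.285  0.134  0.112  2.69 ] w 0.0851 F [-0.1 -0.3 -0. ] T [-0.42  0.5  -0.04]
toolx [ 0.8172 -0.5185  0.2518] tooly [-0.2216 -0.6858 -0.6932] toolz [ 0.5321  0.5107 -0.6753] yawx -32.4 tilt 47.52
tool mm [ -21.2  355.4 -189.9]
```

Call:
apply_moves:
  moves:
    - [[-2.4,40,-21,0],[-2.4,40,-21,0],[-2.4,40,-21,0],[-2.4,40,-21,0],[-2.4,38,-20,0],[-2.4,36,-19,0],[-2.4,30,-16,0],[-2,20,-12,0],[-1,12,-7,3],[0,5,-3,5]]

```text
clock: 24.1
eef_pos: [0.4547, 0.1953, 0.104]
tool_rot: [0.871, -0.27, 0.204, -0.357]
ft_force: [0.5, -0.8, 0.6]
grip_width: 0.0854
```

```bash
python3 -c "
from h import *
tl(); go((.43,.155,.08))"
```

```text
t 24.1 p [0.4547 0.1953 0.104 ] q [ 0.111  0.046 -1.039 -0.251  0.464  2.467] w 0.0854 F [ 0.5 -0.8  0.6] T [-0.42  0.51 -0.04]
toolx [ 0.7709 -0.6163  0.1613] tooly [-0.3253 -0.5985 -0.7322] toolz [ 0.5477  0.5119 -0.6618] yawx -38.64 tilt 48.56
r 0.49485381128353095 az 23.24275491784354 head 43.066275241336314
radial in tool [ 0.465 -0.535  0.705] up in tool [ 0.161 -0.732 -0.662]
t 24.1 p [0.4547 0.1953 0.104 ] q [ 0.111  0.046 -1.039 -0.251  0.464  2.467] w 0.0854 F [ 0.5 -0.8  0.6] T [-0.42  0.51 -0.04]
toolx [ 0.7709 -0.6163  0.1613] tooly [-0.3253 -0.5985 -0.7322] toolz [ 0.5477  0.5119 -0.6618] yawx -38.64 tilt 48.56
tool mm [  1.9  49.7 -18.2]
```

Call:
apply_moves:
  moves:
    - [[0,20,-8,6],[0,25,-10,6],[0,25,-15,0],[0,25,-15,0],[0,0,0,0],[0,0,0,0],[0,0,0,0],[0,0,0,0],[0,0,0,0],[0,0,0,0]]

```text
clock: 25.1
eef_pos: [0.4159, 0.1113, 0.0887]
tool_rot: [0.84, -0.356, 0.162, -0.376]
ft_force: [0.1, -0.2, 0.8]
grip_width: 0.0854
```

```bash
python3 -c "
from h import *
tl(); go((.43,.155,.08)); go((.476,.194,0.0))"
```

```text
t 25.1 p [0.4159 0.1113 0.0887] q [-0.22   0.025 -1.079 -0.089  0.671  2.352] w 0.0854 F [ 0.1 -0.2  0.8] T [-0.5   0.49  0.  ]
toolx [ 0.694  -0.72    0.0035] tooly [-0.4771 -0.4636 -0.7466] toolz [ 0.5392  0.5165 -0.6652] yawx -46.05 tilt 48.3
r 0.43055305751302236 az 14.977702385742004 head 43.76945898486207
radial in tool [ 0.484 -0.581  0.654] up in tool [ 0.004 -0.747 -0.665]
t 25.1 p [0.4159 0.1113 0.0887] q [-0.22   0.025 -1.079 -0.089  0.671  2.352] w 0.0854 F [ 0.1 -0.2  0.8] T [-0.5   0.49  0.  ]
toolx [ 0.694  -0.72    0.0035] tooly [-0.4771 -0.4636 -0.7466] toolz [ 0.5392  0.5165 -0.6652] yawx -46.05 tilt 48.3
tool mm [-21.7 -20.5  36. ]
t 25.1 p [0.4159 0.1113 0.0887] q [-0.22   0.025 -1.079 -0.089  0.671  2.352] w 0.0854 F [ 0.1 -0.2  0.8] T [-0.5   0.49  0.  ]
toolx [ 0.694  -0.72    0.0035] tooly [-0.4771 -0.4636 -0.7466] toolz [ 0.5392  0.5165 -0.6652] yawx -46.05 tilt 48.3
tool mm [-18.2  -0.8 134.1]
```

Tilt is 48.3°, heading 43.8°, jaws level. Before descending I'm checking two things: whether the 34 mm offset lies along the tool or along world z (camera pose in the tool frame, then versus now), and where the tube is.

```bash
python3 - <<'E'
from h import *
import pickle
o,M,p=st(); w=shot('wrist','w9.png'); C=np.linalg.inv(w['camera_from_world'])[:3,3]; print('cam in tool now',M.T@(C-p))
c=pickle.load(open('wrist0.pkl','rb')); C=np.linalg.inv(c['camera_from_world'])[:3,3]
M0=R.from_quat([.8086,-.5883,-.0009,-.0006]).as_matrix(); print('start',M0.T@(C-np.array([.1536,-.4751,.2134])))
u=np.array([.735,.678,0]); 
for k in (-.055,.055): print('tube end',proj(w,np.array([.4856,.2019,.026])+k*u))
s=shot('side','s9.png'); 
for n,q in [('tcp',p),('tipA tool',p-.017*M[:,2]),('tipB world',p+[0,0,.034]+.017*M[:,2])]: print(n,proj(s,q))
x,y=proj(s,p).astype(int); x0,y0=max(0,x-60),max(0,y-45)
W=np.hstack([cv2.resize(s['color'][y0:y0+90,x0:x0+120],(400,300)),cv2.resize(w['color'],(400,300))]); print(x0,y0)
cv2.imwrite('pics/c9.png',W[:,:,::-1])
E
```

```text
t 25.1 p [0.4159 0.1113 0.0887] q [-0.22   0.025 -1.079 -0.089  0.671  2.352] w 0.0854 F [ 0.1 -0.2  0.8] T [-0.5   0.49  0.  ]
toolx [ 0.694  -0.72    0.0035] tooly [-0.4771 -0.4636 -0.7466] toolz [ 0.5392  0.5165 -0.6652] yawx -46.05 tilt 48.3
cam in tool now [ 0.0001 -0.0646 -0.1584]
start [-0.0001 -0.0657 -0.1585]
tube end [234.8753 203.1232]
tube end [242.3601 102.0255]
tcp [219.3397 169.5851]
tipA tool [216.1091 169.3395]
tipB world [222.0045 162.4401]
159 124
```

View pics/c9.png

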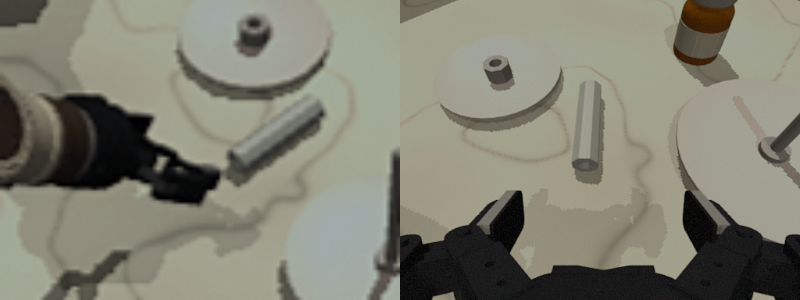

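The side and wrist views show the tube where predicted: near end about (237,211), far end (244,109) in wrist pixels. The fingers are open either side of its line. The camera is rigid in the tool frame, so the offset lies along the tool axis. I'm approaching along it.

Call:
apply_moves:
  moves:
    - [[-6,0,8,0],[-6,0,13,0],[-5,0,16,0],[0,0,16,0],[0,0,16,0],[0,0,15,0],[0,0,12,0],[0,0,8,0],[0,0,4,0],[0,0,0,0]]

```text
clock: 26.2
eef_pos: [0.4728, 0.1802, 0.0199]
tool_rot: [0.843, -0.353, 0.156, -0.374]
ft_force: [-0.5, 0.1, -0.0]
grip_width: 0.0852
```

```bash
python3 -c "
from h import *
tl(); go((.477,.195,0.001))"
```

```text
t 26.2 p [0.4728 0.1802 0.0199] q [ 0.043  0.372 -1.064 -0.552  0.521  2.598] w 0.0852 F [-0.5  0.1 -0. ] T [-0.48  0.49 -0.04]
toolx [ 0.7016 -0.7126 -0.0019] tooly [-0.4792 -0.4697 -0.7414] toolz [ 0.5274  0.5211 -0.671 ] yawx -45.45 tilt 47.85
r 0.5059423550557608 az 20.86306454628022 head 44.65223200901734
radial in tool [ 0.402 -0.615  0.678] up in tool [-0.002 -0.741 -0.671]
t 26.2 p [0.4728 0.1802 0.0199] q [ 0.043  0.372 -1.064 -0.552  0.521  2.598] w 0.0852 F [-0.5  0.1 -0. ] T [-0.48  0.49 -0.04]
toolx [ 0.7016 -0.7126 -0.0019] tooly [-0.4792 -0.4697 -0.7414] toolz [ 0.5274  0.5211 -0.671 ] yawx -45.45 tilt 47.85
tool mm [-7.6  5.  22.6]
```

Call:
apply_moves:
  moves:
    - [[-2,1.3,5,0],[-2,1.3,5,0],[-2,1.3,5,0],[-1.5,1,4,0],[0,0,2.5,0],[0,0,1,0],[0,0,0,0],[0,0,0,0],[0,0,0,0],[0,0,0,0]]

```text
clock: 27.2
eef_pos: [0.4774, 0.1955, 0.0008]
tool_rot: [0.843, -0.354, 0.157, -0.375]
ft_force: [0.3, -0.0, -0.2]
grip_width: 0.0855
```

```bash
python3 -c "
from h import *
go((.477,.195,0.001))"
```

```text
t 27.2 p [0.4774 0.1955 0.0008] q [ 0.093  0.458 -1.069 -0.666  0.488  2.643] w 0.0855 F [ 0.3 -0.  -0.2] T [-0.53  0.54 -0.04]
toolx [ 0.7006 -0.7136 -0.0011] tooly [-0.4788 -0.469  -0.7422] toolz [ 0.5291  0.5204 -0.6702] yawx -45.53 tilt 47.92
tool mm [ 0.   0.2 -0.6]
```

Spot on. Closing.

Call:
apply_moves:
  moves:
    - [[0,0,0,0],[0,0,0,0],[0,0,0,0],[0,0,0,0],[0,0,0,0],[0,0,0,0],[0,0,0,0],[0,0,-5,0],[0,0,-10,0],[0,0,-14,0]]
  hand: -1

```text
clock: 28.2
eef_pos: [0.4617, 0.1798, 0.0195]
tool_rot: [0.844, -0.354, 0.154, -0.373]
ft_force: [0.5, 0.2, -1.3]
grip_width: 0.0243
```

```bash
python3 -c "
from h import *
tl()"
```

```text
t 28.2 p [0.4617 0.1798 0.0195] q [ 0.044  0.363 -1.088 -0.562  0.52   2.598] w 0.0243 F [ 0.5  0.2 -1.3] T [-0.67  0.7  -0.02]
toolx [ 0.7017 -0.7125 -0.004 ] tooly [-0.4823 -0.4708 -0.7387] toolz [ 0.5244  0.5203 -0.674 ] yawx -45.44 tilt 47.62
r 0.49546151315240655 az 21.276746441599556 head 44.77395374606321
radial in tool [ 0.395 -0.62   0.677] up in tool [-0.004 -0.739 -0.674]
```

Held: 24.3 mm opening, weight felt. I'm lifting clear outward, then rolling half a turn about the slanted tool axis to stand it up.

Call:
apply_moves:
  moves:
    - [[3,-12,0,0],[6,-24,0,0],[8,-30,0,0],[8,-32,0,0],[6,-26,0,0],[0,-6,0,-8],[0,0,0,-8.5],[0,0,0,-8.5],[0,0,0,-8.5],[0,0,0,-8.5]]

```text
clock: 29.2
eef_pos: [0.5397, 0.2159, 0.1147]
tool_rot: [0.918, -0.029, 0.272, -0.289]
ft_force: [-0.2, -0.1, -0.8]
grip_width: 0.0245
```

Call:
apply_moves:
  moves:
    - [[0,0,0,-8.5],[0,0,0,-8.5],[0,0,0,-8.5],[0,0,0,-8.5],[0,0,0,-8.5],[0,0,0,-8.5],[0,0,0,-8.5],[0,0,0,-8.5],[0,0,0,-8.5],[0,0,0,-8.5]]

```text
clock: 30.2
eef_pos: [0.5274, 0.2116, 0.1059]
tool_rot: [0.693, 0.608, 0.386, -0.028]
ft_force: [0.3, 0.2, -0.8]
grip_width: 0.0247
```

```bash
python3 -c "
from h import *
tl(); o,M,p=st(); print('G',p-.036*M[:,2],'roll err',np.degrees(np.arctan2(-M[2,0],-M[2,1])))"
```

```text
t 30.2 p [0.5274 0.2116 0.1059] q [ 0.132  0.16  -0.81  -0.077  0.454  0.425] w 0.0247 F [ 0.3  0.2 -0.8] T [-0.66  0.56 -0.01]
toolx [-0.0369  0.821   0.5698] tooly [ 0.8645 -0.2597  0.4302] toolz [ 0.5012  0.5085 -0.7002] yawx 92.58 tilt 45.56
r 0.568270712208321 az 21.857227290274963 head 45.41322551361453
radial in tool [0.271 0.706 0.654] up in tool [ 0.57  0.43 -0.7 ]
t 30.2 p [0.5274 0.2116 0.1059] q [ 0.132  0.16  -0.81  -0.077  0.454  0.425] w 0.0247 F [ 0.3  0.2 -0.8] T [-0.66  0.56 -0.01]
toolx [-0.0369  0.821   0.5698] tooly [ 0.8645 -0.2597  0.4302] toolz [ 0.5012  0.5085 -0.7002] yawx 92.58 tilt 45.56
G [0.5094 0.1933 0.1311] roll err -127.05714895622674
```

```bash
cat >> h.py <<'E'
def tubeloc(Mg,pg,c,u):
    return Mg.T@(np.array(c)-pg), Mg.T@np.array(u)
Mg=np.array([[.7006,-.7136,-.0011],[-.4788,-.469,-.7422],[.5291,.5204,-.6702]]).T; pg=np.array([.4774,.1955,.0008])
cT,uT=tubeloc(Mg,pg,[.4856,.2019,.013],np.array([.5204,.5291,0])*0+np.array([.7136,.7006,0]))
def tube(cT=cT,uT=uT):
    o,M,p=st(); c=p+M@cT; u=M@uT; u/=np.linalg.norm(u)
    print('tube ctr',c,'dir',u,'off vertical',np.degrees(np.arccos(abs(u[2]))),'low end',c+u*.055,'top end',c-u*.055); return M,p,c,u
E
python3 -c "
from h import *
print(cT,uT); tube()"
```

```text
[ 0.0012 -0.016  -0.0005] [-0.     -0.6703  0.7422]
t 30.2 p [0.5274 0.2116 0.1059] q [ 0.132  0.16  -0.81  -0.077  0.454  0.425] w 0.0247 F [ 0.3  0.2 -0.8] T [-0.66  0.56 -0.01]
toolx [-0.0369  0.821   0.5698] tooly [ 0.8645 -0.2597  0.4302] toolz [ 0.5012  0.5085 -0.7002] yawx 92.58 tilt 45.56
tube ctr [0.5133 0.2164 0.1001] dir [-0.2075  0.5514 -0.808 ] off vertical 36.0989073901597 low end [0.5019 0.2467 0.0556] top end [0.5247 0.1861 0.1445]
```

Call:
apply_moves:
  moves:
    - [[0,0,0,-8.5],[0,0,0,-8.5],[0,0,0,-8.5],[0,0,0,-8.5],[0,0,0,-8.5],[0,0,0,-7],[0,0,0,-2],[0,0,0,0],[0,0,0,0],[0,0,0,0]]

```text
clock: 31.2
eef_pos: [0.5165, 0.2078, 0.0985]
tool_rot: [0.356, 0.854, 0.353, 0.139]
ft_force: [0.6, -0.0, -1.7]
grip_width: 0.0244
```

```bash
python3 -c "
from h import *
tl();tube()"
```

```text
t 31.2 p [0.5165 0.2078 0.0985] q [ 0.128  0.156 -0.826 -0.068  0.452 -0.496] w 0.0244 F [ 0.6 -0.  -1.7] T [-0.63  0.63 -0.08]
toolx [-0.7078  0.7063  0.0136] tooly [0.5099 0.4975 0.7017] toolz [ 0.4889  0.5036 -0.7123] yawx 135.06 tilt 44.58
r 0.5567221362297313 az 21.91727097777961 head 45.85341855147235
radial in tool [-0.393  0.659  0.642] up in tool [ 0.014  0.702 -0.712]
t 31.2 p [0.5165 0.2078 0.0985] q [ 0.128  0.156 -0.826 -0.068  0.452 -0.496] w 0.0244 F [ 0.6 -0.  -1.7] T [-0.63  0.63 -0.08]
toolx [-0.7078  0.7063  0.0136] tooly [0.5099 0.4975 0.7017] toolz [ 0.4889  0.5036 -0.7123] yawx 135.06 tilt 44.58
tube ctr [0.5073 0.2004 0.0877] dir [ 0.021   0.0403 -0.999 ] off vertical 2.6060729998365786 low end [0.5084 0.2026 0.0327] top end [0.5061 0.1982 0.1426]
```

The tube is only 2.6° off vertical. I'll stand it on the counter, let it square up on its end, and retake it.

Call:
apply_moves:
  moves:
    - [[0,-3,3,0],[0,-4,4,0],[0,-4,4,0],[0,-4,4,0],[0,-3,3,0],[0,-1.5,1.5,0],[0,-1,1,0],[0,-1,1,0],[0,-1,1,0],[0,-1,1,0]]

```text
clock: 32.2
eef_pos: [0.5185, 0.2106, 0.0675]
tool_rot: [0.354, 0.853, 0.358, 0.141]
ft_force: [-4.9, -2.6, 8.0]
grip_width: 0.0247
```

```bash
python3 -c "
from h import *
tube()"
```

```text
t 32.2 p [0.5185 0.2106 0.0675] q [ 0.129  0.244 -0.865 -0.205  0.46  -0.494] w 0.0247 F [-4.9 -2.6  8. ] T [-0.31  0.64  0.15]
toolx [-0.7105  0.7036  0.0135] tooly [0.5022 0.4934 0.7102] toolz [ 0.493   0.5113 -0.7039] yawx 135.28 tilt 45.26
tube ctr [0.5094 0.2033 0.0565] dir [ 0.0293  0.0488 -0.9984] off vertical 3.2604965556439773 low end [0.511  0.206  0.0016] top end [0.5078 0.2006 0.1114]
```

Call:
apply_moves:
  moves:
    - [[0,0,0,0],[0,0,0,0],[0,0,0,0],[0,0,0,0],[0,0,0,0],[0,0,0,0],[0,0,0,0],[0,0,0,0],[0,0,0,0],[0,0,0,0]]
  hand: 0.1

```text
clock: 33.2
eef_pos: [0.5199, 0.2108, 0.0686]
tool_rot: [0.353, 0.852, 0.359, 0.142]
ft_force: [-0.1, -0.6, 0.1]
grip_width: 0.0469
```

```bash
python3 - <<'E'
from h import *
o,M,p=st(); w=shot('wrist'); s=shot('side','s10.png'); x,y=proj(s,(.51,.2,.06)).astype(int)
for q in [(.51,.2045,0),(.51,.2045,.11)]: print(proj(s,q)-[x-45,y-45],proj(w,q)*.78)
cv2.imwrite('pics/c10.png',np.hstack([cv2.resize(s['color'][y-45:y+45,x-45:x+45],(400,400),interpolation=2)[:300],cv2.resize(w['color'],(400,300))])[:,:,::-1])
E
```

```text
t 33.2 p [0.5199 0.2108 0.0686] q [ 0.129  0.243 -0.863 -0.206  0.46  -0.494] w 0.0469 F [-0.1 -0.6  0.1] T [-0.5   0.49 -0.01]
toolx [-0.7105  0.7036  0.0116] tooly [0.5    0.4932 0.7118] toolz [ 0.4951  0.5116 -0.7022] yawx 135.28 tilt 45.39
[45.1064 56.7628] [205.6331  92.2615]
[45.0375 33.528 ] [208.7867 250.8787]
```

View pics/c10.png

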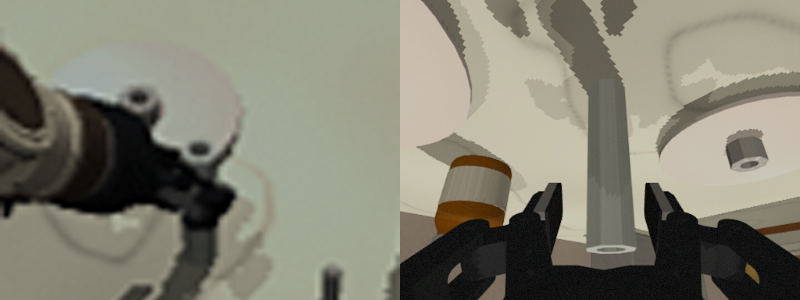

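The tube stands upright; its top in the side crop is at (45,34), as predicted. I'm retaking it and measuring the rod axis from the first top and side pictures.

Call:
apply_moves:
  moves:
    - [[0,0,0,0],[0,0,0,0],[0,0,0,0],[0,0,0,0],[0,0,0,0],[0,0,0,0],[0,5,-5,0],[0,10,-10,0],[0,16,-16,0],[0,20,-20,0]]
  hand: -1

```text
clock: 34.3
eef_pos: [0.5148, 0.2087, 0.136]
tool_rot: [0.356, 0.854, 0.354, 0.136]
ft_force: [0.8, -0.3, -2.1]
grip_width: 0.0246
```

```bash
cat >> h.py <<'E'
import pickle
from scipy.optimize import least_squares
def darkcols(c,rows,c0,c1,sub=40):
    g=cv2.cvtColor(c['color'],cv2.COLOR_RGB2GRAY).astype(float); out=[]
    for v in rows:
        r=np.median(g[v,c0:c1])-g[v,c0:c1]; r[r<sub]=0
        if r.sum()>0: out.append(((r*np.arange(c0,c1)).sum()/r.sum(),v))
    return out
E
python3 - <<'E'
from h import *
tube()
t=pickle.load(open('top0.pkl','rb'));s=pickle.load(open('side0.pkl','rb'))
a=darkcols(t,range(146,152),240,257); b=darkcols(s,range(172,199),268,288)
print(np.array(a).round(1).tolist()); print(np.array(b)[::4].round(1).tolist())
def res(q):
    e=[]
    for c,l in((t,a),(s,b)):
        P=[proj(c,(q[0],q[1],z)) for z in (.022,.17)]; P=np.array(P)
        for u,v in l: e.append(u-np.interp(v,P[::-1,1],P[::-1,0]))
    return e
r=least_squares(res,(.59,.037)); print(r.x,np.std(r.fun),[np.mean(r.fun[:len(a)]),np.mean(r.fun[len(a):])])
print([proj(t,(*r.x,z)) for z in(.022,.17)],[proj(s,(*r.x,z)) for z in(.022,.17)])
E
```

```text
t 34.3 p [0.5148 0.2087 0.136 ] q [ 0.126  0.072 -0.775  0.071  0.46  -0.496] w 0.0246 F [ 0.8 -0.3 -2.1] T [-0.65  0.51  0.04]
toolx [-0.7097  0.7042  0.0209] tooly [0.512  0.4951 0.7019] toolz [ 0.484   0.5089 -0.7119] yawx 135.22 tilt 44.61
tube ctr [0.5055 0.2014 0.1252] dir [ 0.016   0.0458 -0.9988] off vertical 2.781161571677204 low end [0.5064 0.2039 0.0703] top end [0.5046 0.1989 0.1801]
[[250.0, 146.0], [248.5, 147.0], [248.3, 148.0], [248.3, 149.0], [248.4, 150.0], [248.4, 151.0]]
[[278.1, 172.0], [277.7, 176.0], [277.6, 180.0], [277.4, 184.0], [276.8, 188.0], [276.7, 192.0], [276.5, 196.0]]
[0.5892 0.0362] 0.2940836876833818 [np.float64(-0.011632423916950074), np.float64(0.0022703376919400433)]
[array([248.9908, 155.7324]), array([248.5673, 146.2333])] [array([276.1119, 200.8513]), array([278.2804, 169.0684])]
```

```bash
cat >> h.py <<'E'
Mg2=R.from_quat([.353,.852,.359,.142]).as_matrix(); pg2=np.array([.5199,.2108,.0686])
c2=Mg2.T@(np.array([.511,.206,.055])-pg2); c2[0]=0; u2=Mg2.T@np.array([0,0,-1.])
def to(c,u,lowtarget,half=.055):
    M,p,ct,d=tube(c,u); low=ct+d*half; print('need tool mm',((np.array(lowtarget)-low)*1000@M).round(1),'world',((np.array(lowtarget)-low)*1000).round(1)); return M
E
python3 -c "
from h import *
print(c2); to(c2,u2,(.5892,.0362,.185))"
```

```text
[ 0.     -0.0165  0.0027]
t 34.3 p [0.5148 0.2087 0.136 ] q [ 0.126  0.072 -0.775  0.071  0.46  -0.496] w 0.0246 F [ 0.8 -0.3 -2.1] T [-0.65  0.51  0.04]
toolx [-0.7097  0.7042  0.0209] tooly [0.512  0.4951 0.7019] toolz [ 0.484   0.5089 -0.7119] yawx 135.22 tilt 44.61
tube ctr [0.5076 0.2019 0.1226] dir [-0.0169 -0.0036 -0.9999] off vertical 0.9921574132359857 low end [0.5067 0.2017 0.0676] top end [0.5085 0.2021 0.1775]
need tool mm [-172.7   42.7 -127.9] world [  82.5 -165.5  117.4]
```

Call:
apply_moves:
  moves:
    - [[0,18,-18,0],[1,28,-28,0],[1,28,-28,0],[-8,8,-14,0],[-24,-6,-6,0],[-32,-7,-8,0],[-34,-8,-9,0],[-34,-8,-9,0],[-26,-6,-7,0],[-10,-2,-2,0]]

```text
clock: 35.3
eef_pos: [0.592, 0.0435, 0.271]
tool_rot: [0.353, 0.855, 0.355, 0.14]
ft_force: [0.1, -0.6, -1.8]
grip_width: 0.0242
```

```bash
python3 -c "
from h import *
to(c2,u2,(.5892,.0362,.18))"
```

```text
t 35.3 p [0.592  0.0435 0.271 ] q [-0.267  0.087 -0.305  0.735  0.667 -0.899] w 0.0242 F [ 0.1 -0.6 -1.8] T [-0.65  0.59  0.02]
toolx [-0.712   0.702   0.0119] tooly [0.5041 0.4993 0.7047] toolz [ 0.4888  0.5078 -0.7094] yawx 135.4 tilt 44.81
tube ctr [0.585  0.0366 0.2575] dir [-0.0079 -0.0074 -0.9999] off vertical 0.619846810205354 low end [0.5846 0.0362 0.2025] top end [0.5855 0.037  0.3125]
need tool mm [ -3.5 -13.5  18.2] world [  4.6  -0.  -22.5]
```

Call:
apply_moves:
  moves:
    - [[-1,-3,4,0],[-1,-3,4,0],[-1,-3,4,0],[-0.5,-2.5,3.5,0],[0,-1,1.5,0],[0,0,0,0],[0,0,0,0],[0,0,0,0],[0,0,0,0],[0,0,0,0]]

```text
clock: 36.3
eef_pos: [0.5936, 0.0478, 0.2474]
tool_rot: [0.352, 0.855, 0.355, 0.137]
ft_force: [-0.7, -0.0, -0.6]
grip_width: 0.0239
```

```bash
python3 - <<'E'
from h import *
to(c2,u2,(.5892,.0362,.175))
t=shot('top','t11.png');s=shot('side','s11.png');w=shot('wrist','w11.png')
pickle.dump((t,s,w),open('a11.pkl','wb'))
M,p,ct,d=tube(c2,u2)
for z in(.18,.29): print(proj(s,(.5892,.0362,z)),proj(t,(.5892,.0362,z)),proj(w,(.5892,.0362,z)))
print('rod s',proj(s,(.5892,.0362,.17)),proj(s,(.5892,.0362,.022)))
a=cv2.resize(s['color'][125:215,235:325],(400,400),interpolation=2);b=cv2.resize(t['color'][105:185,205:295],(400,356),interpolation=2)
W=np.zeros((400,800,3),np.uint8);W[:,:400]=a;W[:356,400:]=b;cv2.imwrite('pics/c11.png',W[:,:,::-1])
E
```

```text
t 36.3 p [0.5936 0.0478 0.2474] q [-0.259  0.111 -0.342  0.674  0.666 -0.893] w 0.0239 F [-0.7 -0.  -0.6] T [-0.62  0.63 -0.02]
toolx [-0.715   0.699   0.0155] tooly [0.5046 0.5005 0.7035] toolz [ 0.484   0.5108 -0.7105] yawx 135.65 tilt 44.72
tube ctr [0.5865 0.0409 0.2339] dir [-0.0115 -0.0061 -0.9999] off vertical 0.747172911908786 low end [0.5859 0.0405 0.1789] top end [0.5872 0.0412 0.2888]
need tool mm [-5.4 -3.2  2.1] world [ 3.3 -4.3 -3.9]
t 36.45 p [0.5935 0.0477 0.2472] q [-0.259  0.111 -0.343  0.674  0.666 -0.893] w 0.0242 F [-0.4  0.2 -2.2] T [-0.66  0.63  0.01]
toolx [-0.7149  0.699   0.0157] tooly [0.5047 0.5004 0.7034] toolz [ 0.4839  0.5108 -0.7106] yawx 135.64 tilt 44.72
tube ctr [0.5865 0.0408 0.2337] dir [-0.0117 -0.006  -0.9999] off vertical 0.7549598036748753 low end [0.5859 0.0405 0.1787] top end [0.5872 0.0411 0.2887]
[278.4356 166.7141] [248.5165 145.5001] [250.1272 120.9841]
[280.3212 139.073 ] [248.1084 136.3903] [249.8421 324.624 ]
rod s [278.2759 169.0556] [276.1078 200.8388]
```

View pics/c11.png

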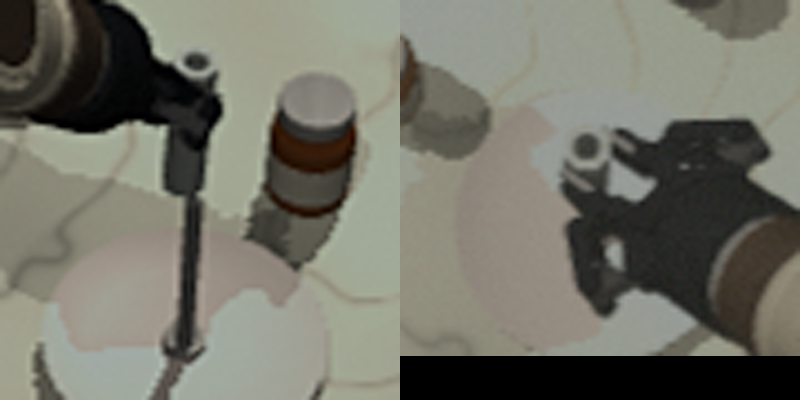

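```bash
python3 - <<'E'
from h import *
t,s,w=pickle.load(open('a11.pkl','rb'))
print('top end two-view',*two(t,(247.1,138.1),s,(279.3,139)), 'top onz',onz(t,247.1,138.1,.2885),'side onz',onz(s,279.3,139,.2885))
P=np.array((.5865,.0408,.2337));d=np.array((-.0117,-.006,-1)); print('pred low',proj(s,P+d*.055),'pred top',proj(s,P-d*.055),proj(t,P-d*.055))
g=cv2.cvtColor(s['color'],cv2.COLOR_RGB2GRAY).astype(int)
for v in range(157,175,2): print(v,g[v,268:290].tolist())
E
```

```text
top end two-view [0.5861 0.0388 0.2876] 0.0013580463383428506 top onz [0.5852 0.0387 0.2885] side onz [0.5867 0.0381 0.2885]
pred low [277.1445 165.9284] pred top [279.4029 138.1295] [246.1132 137.301 ]
157 [165, 165, 170, 153, 87, 36, 48, 51, 36, 18, 10, 5, 0, 42, 143, 171, 164, 164, 163, 163, 163, 163]
159 [165, 165, 172, 140, 69, 38, 47, 51, 54, 51, 50, 43, 34, 102, 158, 168, 164, 164, 165, 164, 163, 163]
161 [164, 165, 173, 123, 50, 43, 47, 51, 52, 54, 54, 46, 33, 106, 159, 167, 165, 164, 163, 163, 163, 163]
163 [164, 166, 175, 121, 48, 44, 48, 51, 52, 55, 53, 45, 30, 136, 174, 165, 163, 163, 163, 163, 163, 163]
165 [164, 166, 174, 119, 44, 44, 48, 52, 52, 54, 49, 40, 50, 141, 171, 164, 163, 163, 163, 164, 163, 163]
167 [168, 167, 173, 131, 58, 35, 44, 50, 51, 53, 44, 31, 96, 156, 167, 164, 163, 164, 163, 164, 163, 163]
169 [139, 138, 145, 151, 147, 138, 128, 129, 96, 51, 40, 91, 139, 162, 166, 162, 162, 162, 162, 162, 162, 163]
171 [139, 140, 140, 140, 140, 141, 143, 150, 105, 43, 44, 40, 82, 134, 161, 167, 163, 162, 162, 162, 162, 164]
173 [140, 141, 141, 140, 140, 140, 141, 150, 93, 28, 38, 30, 85, 132, 141, 136, 154, 166, 166, 153, 143, 161]
```

Side view: the tube's centre column is 276.1 against the rod's 278.2. So the tube's lower end is about 6 mm short in x and 2.5 mm over in y, leaning about 1.6°. I'm correcting that and starting down gently.

Call:
apply_moves:
  moves:
    - [[-1.6,0.6,0.6,-0.5],[-1.6,0.6,0.6,-0.5],[-1.6,0.6,0.6,-0.5],[0,0,0,0],[0,0,0,0],[0,-1,1,0],[0,-1.2,1.2,0],[0,-1.2,1.2,0],[0,-1.2,1.2,0],[0,-1.2,1.2,0]]

```text
clock: 37.45
eef_pos: [0.5994, 0.0457, 0.2384]
tool_rot: [0.34, 0.86, 0.353, 0.142]
ft_force: [-0.2, -0.5, -1.1]
grip_width: 0.024
```

```bash
python3 - <<'E'
from h import *
to(c2,u2,(.5892,.0362,.16))
s=shot('side','s12.png'); g=cv2.cvtColor(s['color'],cv2.COLOR_RGB2GRAY).astype(int)
for v in range(158,178,2): print(v,g[v,268:290].tolist())
t=shot('top','t12.png'); pickle.dump((t,s),open('a12.pkl','wb'))
E
```

```text
t 37.45 p [0.5994 0.0457 0.2384] q [-0.259  0.131 -0.344  0.652  0.666 -0.922] w 0.024 F [-0.2 -0.5 -1.1] T [-0.63  0.61 -0.  ]
toolx [-0.7287  0.6848 -0.0046] tooly [0.4842 0.5201 0.7036] toolz [ 0.4842  0.5105 -0.7106] yawx 136.78 tilt 44.72
tube ctr [0.5927 0.0385 0.2249] dir [ 0.0033 -0.0201 -0.9998] off vertical 1.1644282451920895 low end [0.5929 0.0374 0.1699] top end [0.5926 0.0396 0.2799]
need tool mm [ 1.9 -9.4  4.6] world [-3.7 -1.2 -9.9]
158 [165, 165, 165, 166, 168, 177, 123, 48, 44, 44, 25, 7, 11, 19, 18, 5, 124, 171, 169, 165, 163, 164]
160 [164, 164, 164, 164, 166, 176, 112, 31, 47, 52, 52, 37, 15, 4, 0, 39, 144, 173, 166, 163, 163, 163]
162 [164, 164, 164, 165, 167, 159, 93, 36, 47, 49, 52, 55, 54, 48, 40, 51, 141, 171, 164, 164, 162, 164]
164 [164, 164, 163, 165, 170, 156, 89, 37, 47, 51, 54, 54, 54, 49, 36, 102, 159, 168, 164, 163, 163, 163]
166 [163, 165, 164, 165, 172, 134, 65, 41, 46, 51, 53, 54, 53, 46, 32, 105, 158, 167, 163, 164, 162, 164]
168 [168, 166, 165, 166, 172, 134, 64, 41, 47, 51, 54, 54, 52, 43, 28, 136, 173, 163, 161, 163, 163, 164]
170 [138, 137, 143, 146, 149, 144, 97, 46, 42, 50, 55, 52, 47, 34, 78, 149, 167, 163, 162, 162, 162, 163]
172 [140, 140, 141, 139, 141, 141, 145, 146, 89, 35, 43, 37, 92, 154, 171, 169, 165, 163, 162, 162, 162, 164]
174 [139, 141, 139, 139, 140, 139, 142, 150, 95, 28, 38, 30, 88, 134, 140, 137, 141, 157, 165, 166, 167, 156]
176 [139, 138, 139, 138, 138, 137, 140, 130, 74, 30, 38, 28, 113, 144, 137, 137, 138, 137, 137, 136, 138, 143]
```

```bash
python3 - <<'E'
from h import *
t,s=pickle.load(open('a12.pkl','rb'))
x,y=proj(t,(.5926,.0396,.2799)); print(x,y,proj(t,(.5892,.0362,.2799)))
g=cv2.cvtColor(t['color'],cv2.COLOR_RGB2GRAY).astype(int); x,y=int(x),int(y)
for v in range(y-7,y+9): print(v,x-9,g[v,x-9:x+11].tolist())
E
```

```text
246.80441317141623 135.9644328741351 [248.1497 137.3126]
128 237 [146, 154, 154, 154, 152, 154, 154, 155, 153, 153, 153, 155, 153, 154, 154, 153, 153, 154, 153, 153]
129 237 [137, 146, 151, 153, 154, 153, 153, 154, 155, 153, 154, 153, 154, 153, 153, 155, 155, 154, 154, 153]
130 237 [140, 140, 146, 153, 154, 154, 154, 154, 154, 153, 154, 152, 154, 155, 155, 155, 154, 155, 155, 154]
131 237 [139, 142, 142, 147, 152, 153, 153, 153, 152, 151, 153, 149, 151, 152, 154, 153, 153, 149, 150, 151]
132 237 [140, 143, 141, 142, 149, 155, 154, 152, 151, 147, 147, 146, 148, 151, 146, 145, 138, 110, 107, 132]
133 237 [141, 142, 143, 144, 149, 153, 152, 149, 145, 143, 139, 141, 144, 146, 140, 125, 106, 62, 48, 55]
134 237 [140, 142, 144, 145, 150, 153, 149, 145, 128, 89, 64, 69, 101, 134, 147, 138, 119, 101, 72, 50]
135 237 [143, 146, 150, 154, 152, 149, 149, 134, 90, 67, 64, 61, 61, 116, 147, 133, 108, 109, 108, 88]
136 237 [153, 154, 154, 154, 154, 151, 147, 128, 77, 65, 63, 58, 58, 100, 138, 125, 68, 66, 98, 111]
137 237 [154, 152, 153, 153, 153, 150, 146, 127, 79, 60, 61, 58, 59, 104, 139, 125, 66, 35, 48, 84]
138 237 [154, 153, 152, 152, 154, 148, 147, 137, 98, 65, 62, 67, 82, 128, 150, 127, 76, 38, 31, 38]
139 237 [154, 154, 153, 153, 154, 137, 126, 145, 133, 102, 90, 104, 131, 146, 135, 118, 108, 90, 53, 38]
140 237 [153, 153, 154, 156, 155, 132, 97, 124, 145, 148, 146, 147, 146, 134, 102, 92, 135, 144, 113, 70]
141 237 [152, 154, 155, 153, 151, 132, 87, 85, 123, 140, 139, 138, 134, 106, 66, 88, 133, 153, 153, 134]
142 237 [145, 149, 153, 154, 145, 125, 105, 91, 75, 67, 63, 66, 67, 64, 63, 85, 132, 151, 155, 152]
143 237 [144, 148, 154, 154, 143, 116, 103, 111, 103, 74, 63, 63, 63, 62, 59, 83, 133, 154, 152, 155]
```

The bore at the top is about 2 mm off outward, while the lower end lines up with the rod. I'm going down, watching the force.

Call:
apply_moves:
  moves:
    - [[0,-1.5,1.5,0],[0,-1.5,1.5,0],[0,-1.5,1.5,0],[0,-1.5,1.5,0],[0,-1.5,1.5,0],[0,-1.5,1.5,0],[0,-1.5,1.5,0],[0,-1.5,1.5,0],[0,0,0,0],[0,0,0,0]]

```text
clock: 38.55
eef_pos: [0.5992, 0.0456, 0.2194]
tool_rot: [0.34, 0.86, 0.353, 0.142]
ft_force: [0.8, -0.6, -1.0]
grip_width: 0.0239
```

```bash
python3 - <<'E'
from h import *
to(c2,u2,(.5892,.0362,.022))
E
```

```text
t 38.55 p [0.5992 0.0456 0.2194] q [-0.26   0.15  -0.376  0.603  0.666 -0.923] w 0.0239 F [ 0.8 -0.6 -1. ] T [-0.63  0.63 -0.06]
toolx [-0.7287  0.6848 -0.0039] tooly [0.4849 0.5199 0.7033] toolz [ 0.4836  0.5106 -0.7109] yawx 136.78 tilt 44.69
tube ctr [0.5925 0.0384 0.2059] dir [ 0.0024 -0.0199 -0.9998] off vertical 1.1482332512948685 low end [0.5926 0.0373 0.1509] top end [0.5924 0.0395 0.2609]
need tool mm [  2.3 -92.9  89.4] world [  -3.4   -1.1 -128.9]
```

The lower end is 19 mm below the rod tip's height with no contact force, so it's on the rod. Continuing down.

Call:
apply_moves:
  moves:
    - [[0,-3,2.8,0],[0,-4,3.7,0],[0,-4,3.7,0],[0,-4,3.8,0],[0,-4,3.8,0],[0,-4,3.8,0],[0,-4,3.8,0],[0,-4,3.8,0],[0,-2,2,0],[0,0,0,0]]

```text
clock: 39.55
eef_pos: [0.5986, 0.0442, 0.1699]
tool_rot: [0.34, 0.86, 0.353, 0.142]
ft_force: [1.6, 0.8, -0.8]
grip_width: 0.0241
```

```bash
python3 - <<'E'
from h import *
to(c2,u2,(.5892,.0362,.022))
s=shot('side','s13.png'); t=shot('top','t13.png'); pickle.dump((t,s),open('a13.pkl','wb'))
g=cv2.cvtColor(s['color'],cv2.COLOR_RGB2GRAY).astype(int)
for v in range(172,196,3): print(v,g[v,266:292].tolist())
E
```

```text
t 39.55 p [0.5986 0.0442 0.1699] q [-0.263  0.208 -0.452  0.47   0.667 -0.927] w 0.0241 F [ 1.6  0.8 -0.8] T [-0.65  0.5  -0.06]
toolx [-0.7288  0.6848 -0.0044] tooly [0.4844 0.52   0.7035] toolz [ 0.4841  0.5105 -0.7107] yawx 136.78 tilt 44.71
tube ctr [0.5919 0.037  0.1564] dir [ 0.0031 -0.02   -0.9998] off vertical 1.159600521534249 low end [0.592  0.0359 0.1014] top end [0.5917 0.0381 0.2114]
need tool mm [  2.6 -57.1  55.2] world [ -2.8   0.3 -79.4]
172 [0, 0, 0, 0, 0, 1, 9, 19, 31, 38, 41, 36, 37, 40, 29, 16, 11, 3, 5, 125, 169, 165, 163, 164, 169, 125]
175 [171, 169, 169, 169, 171, 173, 183, 115, 34, 47, 37, 23, 25, 37, 42, 32, 6, 120, 169, 166, 163, 162, 162, 166, 162, 118]
178 [141, 141, 140, 139, 140, 143, 130, 75, 40, 49, 50, 36, 14, 8, 1, 9, 104, 158, 163, 160, 159, 162, 154, 129, 94, 80]
181 [146, 147, 146, 147, 148, 153, 120, 60, 43, 48, 51, 55, 55, 54, 46, 47, 119, 144, 138, 137, 135, 135, 135, 136, 134, 134]
184 [152, 152, 153, 152, 153, 158, 125, 63, 42, 47, 52, 53, 55, 49, 39, 66, 128, 149, 143, 142, 140, 140, 140, 138, 137, 137]
187 [157, 155, 156, 155, 154, 155, 158, 154, 132, 77, 46, 51, 46, 69, 123, 150, 150, 147, 146, 144, 144, 143, 142, 140, 141, 141]
190 [156, 155, 155, 156, 155, 154, 154, 154, 164, 102, 28, 37, 26, 122, 157, 149, 147, 147, 146, 146, 144, 144, 144, 144, 143, 141]
193 [156, 156, 155, 154, 154, 154, 153, 157, 140, 76, 30, 36, 44, 127, 156, 149, 147, 147, 146, 146, 145, 144, 144, 144, 143, 143]
```

Call:
apply_moves:
  moves:
    - [[0,-4,4.1,0],[0,-5,5.1,0],[0,-5,5.1,0],[0,-5,5.1,0],[0,-5,5.1,0],[0,-5,5.1,0],[0,-5,5.1,0],[0,-5,5.1,0],[0,-3,3.1,0],[0,-1.5,1.5,0]]

```text
clock: 40.65
eef_pos: [0.5988, 0.0443, 0.1025]
tool_rot: [0.34, 0.86, 0.353, 0.142]
ft_force: [-0.1, -0.4, -0.6]
grip_width: 0.0241
```

```bash
python3 - <<'E'
from h import *
to(c2,u2,(.5892,.0362,.022))
E
```

```text
t 40.65 p [0.5988 0.0443 0.1025] q [-0.263  0.312 -0.536  0.283  0.667 -0.926] w 0.0241 F [-0.1 -0.4 -0.6] T [-0.62  0.56 -0.01]
toolx [-0.7287  0.6848 -0.004 ] tooly [0.4848 0.52   0.7032] toolz [ 0.4837  0.5105 -0.7109] yawx 136.78 tilt 44.69
tube ctr [0.5921 0.0371 0.089 ] dir [ 0.0025 -0.02   -0.9998] off vertical 1.1539569885668661 low end [0.5922 0.036  0.034 ] top end [0.5919 0.0382 0.144 ]
need tool mm [ 2.4 -9.8  7.2] world [ -3.    0.2 -12. ]
```

Call:
apply_moves:
  moves:
    - [[0,-1.2,1.2,0],[0,-1.2,1.2,0],[0,-1.2,1.2,0],[0,-1.2,1.2,0],[0,-1.2,1.2,0],[0,-1,1,0],[0,-1,1,0],[0,-1,1,0],[0,-1,1,0],[0,-1,1,0]]

```text
clock: 41.65
eef_pos: [0.6002, 0.0446, 0.0906]
tool_rot: [0.338, 0.859, 0.356, 0.144]
ft_force: [-9.8, -4.4, 9.8]
grip_width: 0.0237
```

```bash
python3 - <<'E'
from h import *
to(c2,u2,(.5892,.0362,.022))
E
```

```text
t 41.65 p [0.6002 0.0446 0.0906] q [-0.265  0.336 -0.551  0.238  0.674 -0.926] w 0.0237 F [-9.8 -4.4  9.8] T [-0.12  0.84  0.57]
toolx [-0.7294  0.684  -0.0064] tooly [0.4791 0.5175 0.709 ] toolz [ 0.4883  0.5141 -0.7052] yawx 136.84 tilt 45.16
tube ctr [0.5936 0.0374 0.077 ] dir [ 0.0098 -0.0156 -0.9998] off vertical 1.0577135970857867 low end [0.5942 0.0365 0.022 ] top end [0.5931 0.0383 0.132 ]
need tool mm [ 3.4 -2.6 -2.6] world [-5.  -0.3 -0. ]
```

The tube seats with its lower end at z = 0.022, right on the boss height, and 10 N felt. I'm releasing and backing out along the tool axis.

Call:
apply_moves:
  moves:
    - [[0,0,0,0],[0,0,0,0],[0,0,0,0],[0,0,0,0],[0,0,0,0],[0,0,-10,0],[0,0,-22,0],[0,0,-28,0],[0,0,-30,0],[0,0,-28,0]]
  hand: 1

```text
clock: 42.65
eef_pos: [0.539, -0.0159, 0.1751]
tool_rot: [0.337, 0.86, 0.356, 0.141]
ft_force: [-0.2, 0.0, -0.2]
grip_width: 0.0852
```

```bash
python3 - <<'E'
from h import *
go((.437,.316,.10)); s=shot('side','s14.png'); t=shot('top','t14.png'); pickle.dump((t,s),open('a14.pkl','wb'))
g=cv2.cvtColor(s['color'],cv2.COLOR_RGB2GRAY).astype(int)
for v in range(168,206,4): print(v,g[v,266:292].tolist())
print('tube top/bottom expected',proj(s,(.5892,.0362,.132)),proj(s,(.5892,.0362,.022)))
# hub in side & top now
for c,z in((t,.026),(s,.026)):
    x,y=proj(c,(.4636,.3435,z)).astype(int); gg=cv2.cvtColor(c['color'],cv2.COLOR_RGB2GRAY).astype(int); print('hub',x,y)
    for v in range(y-6,y+8): print(v,x-9,gg[v,x-9:x+10].tolist())
E
```

```text
t 42.65 p [ 0.539  -0.0159  0.1751] q [-0.442  0.16  -0.487  0.629  0.741 -1.151] w 0.0852 F [-0.2  0.  -0.2] T [-0.49  0.43 -0.04]
toolx [-0.7331  0.6801 -0.0026] tooly [0.4788 0.5188 0.7082] toolz [ 0.483  0.518 -0.706] yawx 137.15 tilt 45.09
tool mm [300.8  70.2 175.7]
168 [161, 162, 162, 162, 161, 162, 162, 161, 162, 163, 167, 153, 140, 149, 162, 164, 163, 163, 161, 160, 161, 161, 163, 162, 162, 165]
172 [162, 161, 162, 161, 161, 163, 162, 162, 163, 171, 111, 36, 44, 33, 98, 155, 165, 161, 160, 161, 161, 160, 160, 162, 169, 124]
176 [160, 161, 161, 160, 160, 160, 161, 151, 154, 133, 69, 40, 46, 33, 88, 145, 160, 159, 160, 160, 160, 160, 162, 166, 136, 94]
180 [165, 164, 164, 164, 164, 165, 173, 110, 39, 61, 74, 75, 121, 156, 140, 80, 84, 146, 163, 160, 159, 158, 158, 160, 161, 160]
184 [170, 168, 167, 167, 167, 170, 160, 95, 44, 55, 60, 60, 60, 62, 50, 32, 130, 171, 166, 164, 163, 164, 162, 162, 161, 158]
188 [5, 12, 26, 31, 29, 63, 102, 78, 51, 56, 59, 61, 61, 60, 47, 53, 125, 151, 144, 143, 143, 142, 139, 154, 164, 162]
192 [5, 5, 4, 0, 1, 81, 95, 65, 54, 58, 59, 61, 62, 54, 40
[... 2635 characters left out ...]
7, 147, 165, 161, 160]
132 225 [164, 164, 165, 165, 170, 129, 115, 134, 109, 100, 88, 101, 129, 108, 81, 124, 159, 162, 159]
133 225 [164, 164, 164, 165, 171, 131, 80, 79, 99, 128, 132, 112, 102, 64, 59, 120, 158, 162, 161]
134 225 [163, 163, 164, 165, 170, 133, 62, 40, 58, 71, 75, 63, 54, 32, 57, 122, 157, 162, 161]
135 225 [164, 163, 163, 165, 172, 135, 61, 38, 46, 44, 42, 42, 43, 26, 55, 135, 165, 163, 161]
136 225 [163, 162, 163, 168, 137, 98, 60, 38, 47, 48, 46, 45, 43, 25, 116, 165, 166, 162, 160]
137 225 [161, 162, 162, 166, 121, 80, 77, 58, 48, 43, 42, 39, 39, 89, 152, 168, 163, 161, 161]
138 225 [162, 161, 162, 165, 160, 117, 84, 86, 85, 77, 70, 74, 74, 133, 166, 164, 160, 161, 160]
```

The tube is home: the side view shows it from v≈179 down to the boss. The hub refines to about (0.4655, 0.346). I'm moving to it with the same slant.

Call:
apply_moves:
  moves:
    - [[20,-12,-12,0],[28,-8,-8,0],[32,4,14,0],[33,9,26,0],[33,9,26,0],[33,9,26,0],[33,9,26,0],[33,9,26,0],[22,6,18,0],[10,3,8,0]]

```text
clock: 43.75
eef_pos: [0.4302, 0.274, 0.0954]
tool_rot: [0.339, 0.857, 0.358, 0.151]
ft_force: [-0.6, -0.2, -0.3]
grip_width: 0.0856
```

```bash
python3 - <<'E'
from h import *
go((.4395,.318,.0685)); w=shot('wrist'); o,M,p=st(); w=shot('wrist','w15.png')
print('hub pred',proj(w,(.4655,.346,.026)),proj(w,(.4655,.346,.005)))
cv2.imwrite('pics/c15.png',cv2.resize(w['color'][:,:,::-1],(640,480)))
E
```

```text
t 43.75 p [0.4302 0.274  0.0954] q [ 0.389  0.056 -1.017 -0.257  0.286 -0.314] w 0.0856 F [-0.6 -0.2 -0.3] T [-0.45  0.49 -0.02]
toolx [-0.7241  0.6895 -0.0162] tooly [0.4736 0.5141 0.7152] toolz [ 0.5014  0.5102 -0.6988] yawx 136.4 tilt 45.67
tool mm [24.1  7.8 45.9]
t 43.8 p [0.4298 0.2747 0.095 ] q [ 0.39   0.057 -1.016 -0.257  0.287 -0.313] w 0.0852 F [ 0.4 -0.3 -0.4] T [-0.52  0.48 -0.04]
toolx [-0.7251  0.6885 -0.0151] tooly [0.4736 0.5144 0.7149] toolz [ 0.4999  0.5112 -0.6991] yawx 136.48 tilt 45.65
hub pred [290.7676 193.4478] [290.0659 171.2977]
```

View pics/c15.png

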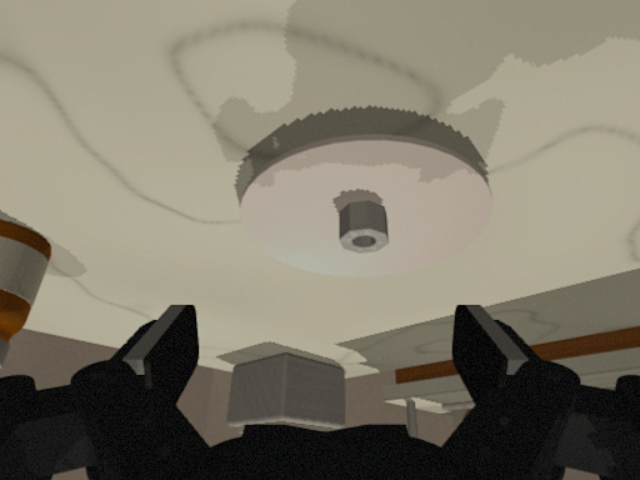

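The hub bore is seen at (290,193), exactly where predicted, and a flat faces the tool heading. Approaching.

Call:
apply_moves:
  moves:
    - [[7,2,6,0],[7,2,12,0],[6,2,16,0],[4,1,18,0],[0,0,18,0],[0,0,18,0],[0,0,16,0],[0,0,11,0],[0,0,6,0],[0,0,0,0]]

```text
clock: 44.85
eef_pos: [0.4833, 0.3527, 0.0138]
tool_rot: [0.342, 0.855, 0.357, 0.153]
ft_force: [-0.3, 0.2, 0.8]
grip_width: 0.0855
```

```bash
python3 - <<'E'
from h import *
o,M,p=st(); T=np.array([.4655,.346,.030])+.036*M[:,2]; print(T); go(T)
E
```

```text
t 44.85 p [0.4833 0.3527 0.0138] q [ 0.536  0.431 -0.914 -0.557  0.177 -0.2  ] w 0.0855 F [-0.3  0.2  0.8] T [-0.51  0.49  0.02]
toolx [-0.7185  0.6953 -0.0175] tooly [0.4763 0.5102 0.7162] toolz [ 0.5069  0.5062 -0.6977] yawx 135.94 tilt 45.76
[0.4837 0.3642 0.0049]
t 44.85 p [0.4833 0.3527 0.0138] q [ 0.536  0.431 -0.914 -0.557  0.177 -0.2  ] w 0.0855 F [-0.3  0.2  0.8] T [-0.51  0.49  0.02]
toolx [-0.7185  0.6953 -0.0175] tooly [0.4763 0.5102 0.7162] toolz [ 0.5069  0.5062 -0.6977] yawx 135.94 tilt 45.76
tool mm [ 7.9 -0.3 12.2]
```

Call:
apply_moves:
  moves:
    - [[2,0,3,0.5],[2,0,3,0.5],[2,0,3,0.4],[1.5,0,2,0],[0,0,1,0],[0,0,0,0],[0,0,0,0],[0,0,0,0],[0,0,0,0],[0,0,0,0]]

```text
clock: 45.85
eef_pos: [0.4841, 0.3639, 0.0066]
tool_rot: [0.354, 0.85, 0.36, 0.149]
ft_force: [-0.7, 0.1, -0.8]
grip_width: 0.0856
```

```bash
python3 - <<'E'
from h import *
o,M,p=st(); T=np.array([.4655,.346,.030])+.036*M[:,2]; print(T); go(T)
E
```

```text
t 45.85 p [0.4841 0.3639 0.0066] q [ 0.561  0.46  -0.904 -0.581  0.159 -0.155] w 0.0856 F [-0.7  0.1 -0.8] T [-0.5   0.47  0.  ]
toolx [-0.7048  0.7094  0.0012] tooly [0.4947 0.4903 0.7176] toolz [ 0.5085  0.5063 -0.6965] yawx 134.81 tilt 45.85
[0.4838 0.3642 0.0049]
t 45.85 p [0.4841 0.3639 0.0066] q [ 0.561  0.46  -0.904 -0.581  0.159 -0.155] w 0.0856 F [-0.7  0.1 -0.8] T [-0.5   0.47  0.  ]
toolx [-0.7048  0.7094  0.0012] tooly [0.4947 0.4903 0.7176] toolz [ 0.5085  0.5063 -0.6965] yawx 134.81 tilt 45.85
tool mm [ 0.4 -1.2  1.2]
```

Call:
apply_moves:
  moves:
    - [[0,-1,1,0],[0,0,0,0],[0,0,0,0],[0,0,0,0],[0,0,0,0],[0,0,0,0],[0,0,0,0],[0,0,0,0],[0,0,0,0],[0,0,0,0]]
  hand: -1

```text
clock: 46.85
eef_pos: [0.4838, 0.364, 0.0054]
tool_rot: [0.354, 0.85, 0.36, 0.149]
ft_force: [-0.3, -0.4, 0.5]
grip_width: 0.0291
```

```bash
python3 - <<'E'
from h import *
o,M,p=st(); w=shot('wrist','w16.png'); s=shot('side','s16.png'); pickle.dump((p,M,w,s),open('a16.pkl','wb'))
print('hub in tool',M.T@(np.array([.4655,.346,0])-p)*1000)
E
```

```text
t 46.85 p [0.4838 0.364  0.0054] q [ 0.56   0.464 -0.905 -0.587  0.16  -0.154] w 0.0291 F [-0.3 -0.4  0.5] T [-0.41  0.58  0.02]
toolx [-0.705   0.7093  0.0022] tooly [0.4948 0.4895 0.718 ] toolz [ 0.5081  0.5073 -0.6961] yawx 134.83 tilt 45.89
hub in tool [  0.1367 -21.7215 -14.6218]
```

Gripped on the hub at 29 mm. I'm lifting clear and heading for the rod.

Call:
apply_moves:
  moves:
    - [[0,9,-9,0],[0,18,-18,0],[0,25,-25,0],[0,29,-28,0],[0,29,-28,0],[0,24,-23,0],[-15,4,-12,0],[-30,-9,-9,0],[-36,-11,-11,0],[-36,-11,-11,0]]

```text
clock: 47.95
eef_pos: [0.521, 0.2407, 0.1975]
tool_rot: [0.353, 0.857, 0.347, 0.14]
ft_force: [1.0, 0.1, -4.2]
grip_width: 0.0288
```

```bash
cat >> h.py <<'E'
Mg3=R.from_quat([.354,.85,.36,.149]).as_matrix(); c3=np.array([0,-.0217,-.0146]); u3=Mg3.T@np.array([0,0,-1.])
E
python3 -c "
from h import *
to(c3,u3,(.5892,.0362,.185),0)"
```

```text
t 47.95 p [0.521  0.2407 0.1975] q [ 0.219 -0.017 -0.655  0.252  0.389 -0.431] w 0.0288 F [ 1.   0.1 -4.2] T [-0.85  0.73 -0.03]
toolx [-0.7116  0.7026  0.0052] tooly [0.5083 0.5096 0.6942] toolz [ 0.4851  0.4966 -0.7198] yawx 135.36 tilt 43.96
tube ctr [0.5029 0.2224 0.1929] dir [-0.026  -0.0211 -0.9994] off vertical 1.9189932476405596 low end [0.5015 0.2212 0.1379] top end [0.5043 0.2236 0.2479]
need tool mm [-192.3  -56.5  -44.9] world [  86.3 -186.2   -7.9]
```

Call:
apply_moves:
  moves:
    - [[-22,-6,-5,0],[-30,-9,-7,0],[-34,-10,-8,0],[-34,-10,-8,0],[-30,-9,-7,0],[-20,-6,-5,0],[-10,-3,-2,0],[-4,-1,-1,0],[0,0,0,0],[0,0,0,0]]

```text
clock: 48.95
eef_pos: [0.5968, 0.0485, 0.1752]
tool_rot: [0.362, 0.858, 0.339, 0.131]
ft_force: [0.2, -0.3, -4.0]
grip_width: 0.0293
```

```bash
python3 - <<'E'
from h import *
to(c3,u3,(.5892,.0362,.175),0); M,p,c,d=tube(c3,u3)
t=shot('top','t17.png');s=shot('side','s17.png'); pickle.dump((t,s),open('a17.pkl','wb'))
top=c-d*.026
x,y=proj(t,top); print('hubtop pred top',x,y,'side',proj(s,top),'rod',proj(t,(.5892,.0362,top[2])),proj(s,(.5892,.0362,top[2])))
for cm in (t,s):
    x,y=proj(cm,top).astype(int); g=cv2.cvtColor(cm['color'],cv2.COLOR_RGB2GRAY).astype(int)
    for v in range(y-7,y+8): print(v,x-10,g[v,x-10:x+11].tolist())
E
```

```text
t 48.95 p [0.5968 0.0485 0.1752] q [-0.236  0.191 -0.433  0.51   0.623 -0.867] w 0.0293 F [ 0.2 -0.3 -4. ] T [-0.81  0.74  0.01]
toolx [-0.7036  0.7103  0.0199] tooly [0.5324 0.5084 0.6768] toolz [ 0.4706  0.4868 -0.7359] yawx 134.73 tilt 42.62
tube ctr [0.5784 0.0304 0.1713] dir [-0.0534 -0.0271 -0.9982] off vertical 3.430942484324965 low end [0.5755 0.0289 0.1164] top end [0.5814 0.0319 0.2262]
need tool mm [-3.4 11.2  5.2] world [10.8  5.8  3.7]
t 48.95 p [0.5968 0.0485 0.1752] q [-0.236  0.191 -0.433  0.51   0.623 -0.867] w 0.0293 F [ 0.2 -0.3 -4. ] T [-0.81  0.74  0.01]
toolx [-0.7036  0.7103  0.0199] tooly [0.5324 0.5084 0.6768] toolz [ 0.4706  0.4868 -0.7359] yawx 134.73 tilt 42.62
tube ctr [0.5784 0.0304 0.1713] dir [-0.0534 -0.0271 -0.9982] off vertical 3.430942484324965 low end [0.5755 0.0289 0.1164] top end [0.5814 0.0319 0.2262]
hubtop pred top 250.30252136121445 147.62342588009736 side [275.4931 164.0228] rod [248.4581 144.1968] [278.7155 162.6107]
140 240 [155, 153, 154, 154, 154, 154, 150, 146, 144, 129, 77, 58, 88, 108, 101, 76, 54, 44, 69, 89, 102]
141 240 [154, 155,
[... 2046 characters left out ...]
164 265 [5, 8, 5, 6, 7, 6, 10, 13, 11, 11, 7, 6, 4, 8, 3, 0, 13, 35, 50, 83, 150]
165 265 [5, 4, 6, 5, 4, 7, 19, 28, 29, 17, 2, 0, 5, 7, 25, 26, 16, 14, 7, 26, 144]
166 265 [5, 8, 6, 4, 6, 19, 26, 34, 39, 39, 39, 32, 17, 15, 39, 34, 15, 13, 9, 6, 82]
167 265 [5, 3, 6, 5, 10, 18, 33, 40, 40, 42, 43, 41, 39, 34, 32, 20, 13, 12, 7, 0, 69]
168 265 [1, 0, 0, 2, 6, 8, 16, 28, 38, 42, 44, 44, 45, 43, 32, 15, 13, 13, 4, 8, 129]
169 265 [24, 38, 35, 17, 2, 1, 2, 6, 19, 37, 44, 43, 44, 41, 38, 29, 16, 7, 0, 60, 137]
170 265 [63, 67, 66, 64, 53, 23, 3, 11, 31, 38, 40, 45, 45, 44, 41, 43, 32, 7, 31, 116, 162]
171 265 [69, 67, 65, 65, 66, 55, 39, 37, 43, 43, 33, 30, 35, 39, 43, 43, 29, 24, 112, 152, 166]
```

The plate's underside is only just above the rod tip and about 9 mm inward of it. I'm raising and shifting onto the axis.

Call:
apply_moves:
  moves:
    - [[0,3,-3,0],[-0.7,4,0,-0.4],[-0.8,4,0,-0.4],[-0.8,3.5,0.5,-0.4],[-0.6,1.5,0.5,0],[0,0,0,0],[0,0,0,0],[0,0,0,0],[0,0,0,0],[0,0,0,0]]

```text
clock: 50.05
eef_pos: [0.6065, 0.0572, 0.1899]
tool_rot: [0.35, 0.863, 0.338, 0.135]
ft_force: [-0.8, 0.3, -3.2]
grip_width: 0.0288
```

```bash
cat > m.py <<'E'
from h import *
to(c3,u3,(.5892,.0362,.175),0); M,p,c,d=tube(c3,u3)
t=shot('top');s=shot('side'); pickle.dump((t,s),open('a18.pkl','wb'))
top=c-d*.026
print('hubtop pred',proj(t,top),'rod',proj(t,(.5892,.0362,top[2])))
x,y=proj(t,top).astype(int); g=cv2.cvtColor(t['color'],cv2.COLOR_RGB2GRAY)
m=(g[y-6:y+7,x-6:x+7]<88).astype(np.uint8); n,l,sa,ce=cv2.connectedComponentsWithStats(m)
for i in range(1,n): print(sa[i],ce[i]+(x-6,y-6))
for v in range(y-5,y+6): print(v,x-8,g[v,x-8:x+9].tolist())
E
python3 m.py
```

```text
t 50.05 p [0.6065 0.0572 0.1899] q [-0.215  0.186 -0.397  0.538  0.616 -0.87 ] w 0.0288 F [-0.8  0.3 -3.2] T [-0.82  0.76 -0.  ]
toolx [-0.7187  0.6953  0.0029] tooly [0.5125 0.527  0.678 ] toolz [ 0.4699  0.4888 -0.7351] yawx 135.95 tilt 42.69
tube ctr [0.5885 0.0386 0.1859] dir [-0.0395 -0.039  -0.9985] off vertical 3.183425657449689 low end [0.5864 0.0365 0.131 ] top end [0.5907 0.0408 0.2409]
need tool mm [-2.2 -8.4  7.2] world [  0.7  -2.4 -10.9]
t 50.05 p [0.6065 0.0572 0.1899] q [-0.215  0.186 -0.397  0.538  0.616 -0.87 ] w 0.0288 F [-0.8  0.3 -3.2] T [-0.82  0.76 -0.  ]
toolx [-0.7187  0.6953  0.0029] tooly [0.5125 0.527  0.678 ] toolz [ 0.4699  0.4888 -0.7351] yawx 135.95 tilt 42.69
tube ctr [0.5885 0.0386 0.1859] dir [-0.0395 -0.039  -0.9985] off vertical 3.183425657449689 low end [0.5864 0.0365 0.131 ] top end [0.5907 0.0408 0.2409]
hubtop pred [247.1259 142.9092] rod [248.407 143.056]
[ 6  0  7  7 19] [250.7368 138.2105]
[12  0  1  1  1] [253. 136.]
[3 5 5 3 9] [246.2222 141.6667]
[1 9 1 1 1] [242. 145.]
[6 9 1 1 1] [247. 145.]
[ 0  8 13  5 22] [247.9091 147.2273]
137 239
[... 242 characters left out ...]
 36, 38, 43]
140 239 [148, 146, 144, 136, 137, 138, 120, 93, 100, 111, 114, 122, 108, 63, 34, 35, 37]
141 239 [143, 144, 139, 133, 135, 115, 69, 60, 54, 63, 96, 120, 123, 94, 49, 34, 32]
142 239 [125, 140, 140, 137, 127, 92, 58, 75, 86, 85, 92, 113, 119, 109, 80, 57, 38]
143 239 [90, 116, 133, 133, 122, 83, 88, 125, 142, 135, 121, 125, 131, 114, 96, 85, 65]
144 239 [105, 93, 96, 110, 118, 114, 123, 128, 105, 103, 113, 122, 121, 102, 86, 90, 89]
145 239 [99, 110, 102, 80, 108, 128, 119, 96, 86, 93, 115, 124, 111, 86, 79, 89, 86]
146 239 [58, 93, 111, 105, 92, 98, 113, 121, 124, 118, 127, 126, 99, 73, 88, 89, 82]
147 239 [39, 50, 75, 99, 92, 61, 85, 116, 117, 112, 111, 100, 74, 76, 88, 84, 72]
```

Call:
apply_moves:
  moves:
    - [[-0.8,-0.4,-0.4,0],[-0.8,-0.4,-0.4,0],[-0.7,-0.4,-0.4,0],[0,-1,1.1,0],[0,-1.7,1.9,0],[0,-1.7,1.9,0],[0,-1.7,1.9,0],[0,-1.7,1.9,0],[0,-1.7,1.9,0],[0,-1.7,1.9,0]]

```text
clock: 51.15
eef_pos: [0.6072, 0.0542, 0.1718]
tool_rot: [0.35, 0.863, 0.338, 0.135]
ft_force: [-0.2, -0.1, -2.6]
grip_width: 0.029
```

```bash
python3 m.py
```

```text
t 51.15 p [0.6072 0.0542 0.1718] q [-0.221  0.211 -0.42   0.494  0.618 -0.877] w 0.029 F [-0.2 -0.1 -2.6] T [-0.78  0.68 -0.02]
toolx [-0.7186  0.6955  0.0027] tooly [0.5126 0.5269 0.678 ] toolz [ 0.4701  0.4886 -0.7351] yawx 135.94 tilt 42.69
tube ctr [0.5892 0.0356 0.1678] dir [-0.0395 -0.0391 -0.9985] off vertical 3.184464607491012 low end [0.5871 0.0334 0.1129] top end [0.5914 0.0377 0.2227]
need tool mm [ 0.5  5.2 -5. ] world [-0.   0.6  7.2]
t 51.15 p [0.6072 0.0542 0.1718] q [-0.221  0.211 -0.42   0.494  0.618 -0.877] w 0.029 F [-0.2 -0.1 -2.6] T [-0.78  0.68 -0.02]
toolx [-0.7186  0.6955  0.0027] tooly [0.5126 0.5269 0.678 ] toolz [ 0.4701  0.4886 -0.7351] yawx 135.94 tilt 42.69
tube ctr [0.5892 0.0356 0.1678] dir [-0.0395 -0.0391 -0.9985] off vertical 3.184464607491012 low end [0.5871 0.0334 0.1129] top end [0.5914 0.0377 0.2227]
hubtop pred [248.3227 144.0769] rod [248.4701 144.4635]
[ 7  0  6  6 15] [252.4    139.6667]
[ 4  4  5  5 16] [247.625  143.8125]
[ 0  7 13  6 36] [248.6944 148.8056]
[1 8 1 1 1] [243. 146.]
139 240 [153, 152, 148, 145, 141, 140, 135, 135, 134, 122,
[... 176 characters left out ...]
 121, 127, 110, 65, 37, 35, 40]
142 240 [144, 146, 142, 136, 132, 124, 96, 55, 53, 63, 96, 122, 123, 96, 43, 37, 34]
143 240 [126, 143, 138, 131, 132, 112, 67, 55, 64, 66, 75, 108, 122, 109, 84, 52, 41]
144 240 [86, 112, 133, 132, 134, 111, 65, 81, 97, 98, 91, 115, 129, 117, 97, 83, 68]
145 240 [104, 91, 97, 118, 122, 107, 79, 71, 71, 73, 96, 117, 117, 99, 82, 89, 90]
146 240 [94, 108, 101, 75, 95, 117, 105, 84, 82, 92, 110, 119, 108, 84, 71, 93, 89]
147 240 [52, 84, 105, 106, 89, 87, 113, 124, 119, 119, 125, 124, 98, 69, 82, 89, 86]
148 240 [42, 45, 70, 100, 105, 82, 88, 121, 122, 117, 116, 109, 81, 75, 89, 86, 71]
149 240 [48, 42, 43, 54, 50, 44, 42, 46, 73, 86, 67, 53, 59, 78, 80, 62, 46]
```

The bore centre (248.0,144.2) is within a pixel of the rod axis (248.5,144.5), with the rod visible in it and no contact force. Going down.

Call:
apply_moves:
  moves:
    - [[0,-1,1.1,0],[0,-1.5,1.6,0],[0,-1.5,1.6,0],[0,-1.5,1.6,0],[0,-1.5,1.6,0],[0,-1.5,1.6,0],[0,-1.5,1.6,0],[0,-1.5,1.6,0],[0,-1.5,1.6,0],[0,-1.5,1.6,0]]

```text
clock: 52.25
eef_pos: [0.6072, 0.0541, 0.149]
tool_rot: [0.35, 0.863, 0.338, 0.135]
ft_force: [0.2, -0.2, -3.3]
grip_width: 0.029
```

```bash
python3 -c "
from h import *
to(c3,u3,(.5892,.0362,.132),0)"
```

```text
t 52.25 p [0.6072 0.0541 0.149 ] q [-0.221  0.241 -0.452  0.432  0.618 -0.877] w 0.029 F [ 0.2 -0.2 -3.3] T [-0.78  0.73 -0.02]
toolx [-0.7186  0.6955  0.0025] tooly [0.5124 0.527  0.6781] toolz [ 0.4703  0.4885 -0.735 ] yawx 135.94 tilt 42.7
tube ctr [0.5892 0.0355 0.145 ] dir [-0.0392 -0.0392 -0.9985] off vertical 3.1759360595210167 low end [0.5871 0.0333 0.0901] top end [0.5914 0.0376 0.1999]
need tool mm [ 0.5 -8.5  9.9] world [ -0.    0.7 -13. ]
```

Call:
apply_moves:
  moves:
    - [[0,-1,1.1,0],[0,-1,1.1,0],[0,-1,1.1,0],[0,-1,1.1,0],[0,-1,1.1,0],[0,-1,1.1,0],[0,-1,1.1,0],[0,-1,1.1,0],[0,-1,1.1,0],[0,-1,1.1,0]]

```text
clock: 53.25
eef_pos: [0.609, 0.0548, 0.1364]
tool_rot: [0.348, 0.863, 0.34, 0.137]
ft_force: [-10.5, -5.0, 10.2]
grip_width: 0.0286
```

```bash
python3 -c "
from h import *
to(c3,u3,(.5892,.0362,.132),0)"
```

```text
t 53.25 p [0.609  0.0548 0.1364] q [-0.221  0.261 -0.47   0.387  0.623 -0.876] w 0.0286 F [-10.5  -5.   10.2] T [-0.16  1.23  0.64]
toolx [-0.7196  0.6944  0.0002] tooly [0.5074 0.5256 0.6828] toolz [ 0.474   0.4915 -0.7306] yawx 136.02 tilt 43.07
tube ctr [0.591  0.0362 0.1323] dir [-0.033  -0.0361 -0.9988] off vertical 2.8049437130317276 low end [0.5892 0.0343 0.0773] top end [0.5928 0.0382 0.1872]
need tool mm [ 1.3 -1.1 -0.7] world [-1.8 -0.  -0.3]
```

The plate stops at underside z = 0.1323 (132 mm expected), with 15 N felt. I'm releasing and backing away.

Call:
apply_moves:
  moves:
    - [[0,0,0,0],[0,0,0,0],[0,0,0,0],[0,0,0,0],[0,0,0,0],[0,0,0,0],[0,0,-12,0],[0,0,-24,0],[0,0,-30,0],[0,0,-30,0]]
  hand: 1

```text
clock: 54.25
eef_pos: [0.5619, 0.0089, 0.2059]
tool_rot: [0.347, 0.863, 0.341, 0.135]
ft_force: [1.3, -0.8, -0.2]
grip_width: 0.0853
```

Call:
apply_moves:
  moves:
    - [[0,0,-30,0],[0,0,-30,0],[0,0,-30,0],[0,0,-20,0],[0,0,-5,0],[0,0,0,0],[0,0,0,0],[0,0,0,0],[0,0,0,0],[0,0,0,0]]

```text
clock: 55.25
eef_pos: [0.5054, -0.0498, 0.293]
tool_rot: [0.347, 0.863, 0.341, 0.136]
ft_force: [-0.2, 0.1, 0.8]
grip_width: 0.0851
```

```bash
python3 - <<'E'
from h import *
st(); t=shot('top','tE.png');s=shot('side','sE.png');w=shot('wrist','wE.png')
for z in(.132,.158,.17): print(z,proj(s,(.5892,.0362,z)),proj(t,(.5892,.0362,z)))
for n,r in(('L',-1),('R',1)): print(n,proj(s,(.5892+r*.08,.0362,.146)))
print('near/far rim',proj(s,(.5892,.0362-.08,.146)),proj(s,(.5892,.0362+.08,.146)))
W=np.zeros((560,800,3),np.uint8)
W[:400,:400]=cv2.resize(s['color'][130:240,225:335],(400,400),interpolation=2)
W[:300,400:]=cv2.resize(w['color'],(400,300)); W[300:556,400:]=cv2.resize(t['color'][60:252,130:430],(400,256))
cv2.imwrite('pics/cE.png',W[:,:,::-1])
E
```

```text
t 55.25 p [ 0.5054 -0.0498  0.293 ] q [-0.531  0.028 -0.27   1.063  0.727 -1.259] w 0.0851 F [-0.2  0.1  0.8] T [-0.45  0.47 -0.04]
toolx [-0.7231  0.6907  0.0019] tooly [0.506  0.5277 0.6823] toolz [ 0.4703  0.4943 -0.7311] yawx 136.31 tilt 43.02
0.132 [277.6851 177.7155] [248.6695 148.9148]
0.158 [278.0866 171.8305] [248.5883 147.1024]
0.17 [278.2759 169.0556] [248.5495 146.2365]
L [250.2892 175.159 ]
R [305.4423 173.9784]
near/far rim [279.7647 196.2109] [276.1669 154.4565]
```

View pics/cE.png

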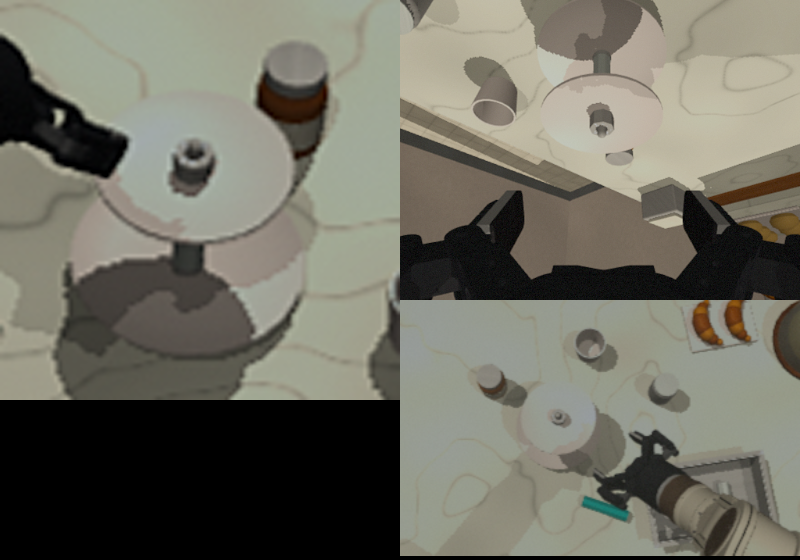

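```bash
python3 - <<'E'
from h import *
print(workorder.job_done()); st()
E
```

```text
the job is handed in; nothing more can be done
None
the job is handed in; nothing more can be done
```

The cake stand is back together and handed in at about 55 s of the 72 s allowed. I lifted the long tube level out of the pan, laid it on the counter, and retook it with the tool slanted. I then stood it upright and retook it once more. Both the tube and the loose plate went down the rod in the gripper until they stopped.

**Tube:** its lower end stopped at z = 0.022 m, the height of the boss, with about 15 N felt.

**Plate:** its underside stopped at z = 0.132 m, as specified, also with about 15 N felt. It was still leaning about 2.8° when I released it, so it may have settled by under a millimetre. In the last pictures its rim matches a level, seated plate to about 1–2 pixels.

**Bystanders:** the jam jar, tin and cup are where they started. I only moved the long tube in the pan; the short tube was partly hidden by the arm in the last view, so I did not measure it again.

**What went wrong or disagreed:**
- **Fingertip position:** the real fingertips turned out to be about 17 mm behind the reported TCP, not 17 mm ahead as described. My first grasp therefore closed on nothing. I measured the offset by touching the shut tips to the top of the tube, and it held for every grasp after that.
- **Slanting the tool:** the moves have no tilt, so I got the 45° slant by pushing the arm past its reach limit.
- **Joint range:** joint 6 read 3.141 for a moment against its 3.14 limit during that reach. I turned it away in the next move.

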